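Put the door kit away in the hall chest and button its drawer shut

ROBOT

A 6-joint arm with a two-finger parallel gripper is mounted at the origin on the work surface. World frame = base frame: x ahead of the robot, y to its left, z up, the work surface at z = 0. Lengths are in m, angles in rad, forces in N, time in s.
With the tool pointing down it reaches from about 0.25 to 0.775 m from the base axis. Payload 4 kg.
Tool frame: the origin (TCP) lies midway between the tips of the shut fingers; the grasp point (between the pads) lies 19 mm behind it; z points along the fingers, y is the direction in which the jaws open and shut (so a half turn about z gives the same grasp; the last joint's range is limited). The gripper opens to 94 mm and grips with 3 to 60 N. Pads are 16 mm wide; open, the fingers measure 119 mm over their backs; the gripper's body (75 mm by 177 mm) begins 78 mm behind the grasp point.
Start: joints at [-1.249, 0.087, 1.371, -0, 1.684, -0.103], TCP at [0.227, -0.501, 0.185] pointing down, gripper open.
Joint ranges: [-3.1, 3.1], [-0.76, 2.03], [0.27, 2.55], [-1.08, 4.22], [0.17, 2.65], [-2.57, 2.57]. Speed limits (rad/s): [2.79, 2.79, 3.14, 3.14, 3.14, 3.14].

INTERFACE

Orientations are given as [roll, pitch, yaw] about the fixed x, y, z axes, in that order (R = Rz(yaw) Ry(pitch) Rx(roll)).
In Python, from bench import robot gives the robot as it stands.
- The arm moves only by the tool drive_tool, never from a script. Its argument "series" is a list that holds one entry, the list of rows, each a list of 7 numbers: the turn, a rotation vector about the tool's x, y, z in rad, then the shift along the tool's x, y, z in cm, then the opening in per cent of the stroke, from 0 (shut) to 100 (fully open). In form: [[[rx, ry, rz, tx, ty, tz, fingers], ...]]. A call has 1 to 20 rows; each row is the pose to reach, as a shift and turn from the pose measured when the call began, along the tool's axes at that moment; what a row does not reach only later rows make up. A row lasts 1/10 s, in which the tool goes at most 50 mm and 8.59 degrees, less where a joint would pass 70% of its speed; a pose out of reach is approached as far as the arm can. A call with a gripper value outside its range is refused whole. The fingers move at their own pace and stop on an object; the grip force is fixed at half the most. Time passes only in rows, so rows that repeat a pose let the fingers close. It gives the time, the measured TCP pose, the force and the opening at its end, in the units of the state.
- robot.get_obs(): the state, without advancing time (a new reading comes with each control period).
- robot.snapshot(name): name is "side" or "top" or "wrist"; returns a dict with "img" (400x640x3 uint8, blue, green, red), "depth" (400x640 float32, m along the optical axis (not along the pixel's ray), 0 where there is no reading), "vertical_fov" (degrees; the focal length in pixels is half the picture's height over the tangent of half this angle, whatever the lens; pixels are square), "cx", "cy" (the principal point, pixels), "rvec" (rotation vector, rad) and "tvec" (3), from world to camera coordinates, as OpenCV has them. Camera axes: x right, y down, z forward; pixel columns grow to the right and rows downward; lengths in m; the calibration is good to about 2 mm. A picture is of the moment at which its call begins.
- robot.close_job(): hands the job in, once; it reports no verdict.
The state is a dict: "time": time; "joint_positions": joint angles; "qvel": joint speeds; "joint_torque": joint torques, N m; "tool_pos": TCP position; "ee_rot": TCP orientation; "wrist_force": force on the tool from outside, world axes, zero at the start; "wrist_torque": the same for the moment, N m; "width": finger opening in m.
Only numpy, scipy, OpenCV 4.12 (cv2) and the standard library are available. Lean on these libraries where they do the work, as an engineer would, in place of code of your own. Each camera call takes 0.05 s, during which the arm holds its last target.

TASK

The little hall chest is about to be carried out. Turn both turnbuttons on its top aside to free the drawer, pull the drawer fully out to the stop and put every doorstop wedge, coat brush and bulldog clip that is on the shelf (there may be only some of them) inside it. Only when all are in, push the drawer fully home and then turn both turnbuttons back until they point straight to the front over the drawer's tabs, not before. Leave the other things on the shelf where they stand.

Things in the scene. Friction and masses are not known exactly. Their poses are not given: they have to be found in the camera images.
- drawer (a joint): how far the chest's drawer is pulled out, m: 0 shut, 0.140 at its outer stop; it slides level towards the robot (the chest's own -x) with about 1.2 N of friction and stays where it is left. It starts shut
- drawer_in (a point): on the drawer's inner floor (21 mm above the shelf), mid-width; moves with the drawer. x runs to the chest's back, y to the left, z up. Inside: 270 mm along y; along x from 70 mm before this point (inner face of the front) to 89 mm behind it; with the drawer fully out, all to 70 mm behind it is uncovered. Side and back walls 50 mm high, 6 mm thick. The chest gives 67 mm of height above this floor
- chest_front (a point): bottom middle of the front plane of the fixed wooden chest: 320 mm wide, 200 mm deep, top 100 mm above the shelf, placed anew in each run, turned up to 0.1 rad. x runs to its back, y to its left (all lefts as the robot faces). The drawer front, 16 mm thick and 310 mm wide, lies on this plane when shut; its top is at 98 mm, and two tabs 36 mm wide, at y = 90 and -90 mm, rise from it to 120 mm
- drawer_handle (a point): middle of the drawer's steel bar handle: a round level bar of 10 mm diameter and 100 mm length along y, 78 mm above the shelf, its axis 38 mm out from the drawer front's outer face. Axes as drawer_in
- latch_l (a joint): turnbutton on the left of the chest's top: 0 rad with its wing pointing straight out to the left, along the chest's front (open); grows to 1.571 at its stop, the wing pointing straight to the front, square over the drawer's left upright tab (secured). Growing turns it anticlockwise seen from above. Starts near secured; stays where left; 0.05 N m turns it
- latch_r (a joint): turnbutton on the right of the chest's top: 0 rad with its wing pointing straight out to the right, along the chest's front (open); grows to 1.571 at its stop, the wing pointing straight to the front, square over the drawer's right upright tab (secured). Growing turns it clockwise seen from above. Starts near secured; stays where left; 0.05 N m turns it
- latch_l_pivot (a point): on the vertical axis of the left turnbutton, 140 mm above the shelf (6 mm under its top). The axis lies 30 mm behind the chest's front plane and 90 mm to the left of its middle
- latch_l_wing (a point): on the wing of the left turnbutton, 34 mm out from the axis, 140 mm above the shelf: a level brass bar 14 mm wide, 24 mm high (122 to 146 mm above the shelf) from 15 mm behind the axis to 60 mm out; its outer 10 mm is a lip, 18 mm wide, that hangs down to 106 mm above the shelf, and when secured hangs in front of the tab. Turns with the wing
- latch_r_pivot (a point): on the vertical axis of the right turnbutton, 140 mm above the shelf (6 mm under its top). The axis lies 30 mm behind the chest's front plane and 90 mm to the right of its middle
- latch_r_wing (a point): on the wing of the right turnbutton, 34 mm out from the axis, 140 mm above the shelf: a level brass bar 14 mm wide, 24 mm high (122 to 146 mm above the shelf) from 15 mm behind the axis to 60 mm out; its outer 10 mm is a lip, 18 mm wide, that hangs down to 106 mm above the shelf, and when secured hangs in front of the tab. Turns with the wing
- wedge_a_grip (a point): black rubber doorstop wedge, 110 mm long, 36 mm wide (parallel sides), 34 mm high at the square heel, falling to a 6 mm toe; about 0.1 kg, lying flat. The point, best for gripping across the width, lies 15 mm above its underside, 18 mm from the middle of its length towards the heel. x runs along it to the toe, y across it, z up. May be absent
- wedge_b_grip (a point): second black rubber doorstop wedge, 110 mm long, 36 mm wide (parallel sides), 34 mm high at the square heel, falling to a 6 mm toe; about 0.1 kg, lying flat. The point, best for gripping across the width, lies 15 mm above its underside, 18 mm from the middle of its length towards the heel. x runs along it to the toe, y across it, z up. May be absent
- brush_grip (a point): wooden coat brush without a handle, 120 mm long with round ends, 38 mm wide, 36 mm high, about 0.12 kg; lies on its bristles (a stiff block 100 x 30 x 20 mm under the 16 mm thick back). The point is its centre, 20 mm above its underside; x runs along it, y across, z up. May be absent
- clip_grip (a point): spring-loaded steel bulldog clip, closed and rigid, lying on its flat side, 96 mm long, 36 mm wide, up to 31 mm high, about 0.12 kg. The point is the middle of its length and width, 15 mm above its underside; x runs along it to the jaws, y across, z up; grip it across its width. May be absent
- paperweight_mid (a point): bystander: turquoise glass paperweight, 80 mm across, 52 mm high; point at mid height
- keybowl_mid (a point): bystander: round stainless steel key bowl, 136 mm across, 45 mm high; point at mid height
- mug_mid (a point): bystander: white mug, 80 mm across, 92 mm high; point at mid height
- spray_mid (a point): bystander: amber bottle, 52 mm across, 150 mm high; point at mid height
Mind the look-alikes: they are no part of the job. What is meant by the part that bears clip_grip is not pink, and is the larger of those in its own colour.

How it is judged:
By the outcome, as a careful person would: the job done as asked, in the order asked, and still so for the second after the job is handed in, with the robot touching nothing.
Of wedge_a, wedge_b, brush, clip only 2 to 4 are there at a start; the rules pass over those that are not, and their reading is None.
At some moment in a run one of wedge_a, wedge_b, brush, clip may be knocked a few centimetres aside while the robot is not near it.
Once in a run the grip may slacken for a moment while it holds something.
It also fails if it takes over 210 s, if anything falls off the work surface, if the arm or the gripper's body presses on something with over 40 N, if the wrist force passes 120 N, or if a joint passes its speed limit or range.

## Working session

There is one attempt and no reset: what is moved stays moved. The work goes in short steps, Python scripts to look and compute and a tool call to move; the robot and the scene stay as the last step left them, time stands still between calls to the robot, and variables do not carry over. Pictures are saved under pics/ and viewed, and the job is handed in when it is done.

Besides the shell and the picture viewer there is one more tool, called after ">>>" in YAML: its name, and indented under it one key for each argument. drive_tool: Moves the arm, as the interface text tells. Its arguments: {"type":"object","properties":{"series":{"type":"array","items":{"type":"array","items":{"type":"array","items":{"type":"number"}}}}},"required":["series"]}

```bash
ls; mkdir -p pics
python3 - <<'E'
from bench import robot
import cv2
print(robot.get_obs())
for n in ["side","top","wrist"]:
    s=robot.snapshot(n); cv2.imwrite(f"pics/a_{n}.png",s["img"]); print(n,s["vertical_fov"],s["cx"],s["cy"],s["rvec"],s["tvec"])
E
```

```text
pics
{'time': 0.0, 'joint_positions': array([-1.24910024e+00,  8.79368205e-02,  1.37222564e+00, -6.17053982e-06,
        1.68357426e+00, -1.03103903e-01]), 'qvel': array([-0.00062938, -0.00014173, -0.00112112,  0.00120148,  0.00056156,
        0.00100473]), 'joint_torque': array([-9.61271362e-04, -3.40189397e+01, -3.02425504e+01,  7.14431307e-02,
        3.29749938e-02, -1.79626722e-04]), 'tool_pos': array([ 0.22648417, -0.50056892,  0.18352866]), 'ee_rot': array([-3.13945933e+00, -2.14570738e-04,  4.24799069e-01]), 'wrist_force': array([ 0.35418435,  0.44864523, -0.25054809]), 'wrist_torque': array([-0.0230263 ,  0.05165642,  0.04044996]), 'width': 0.09399944284148505}
side 48.428127343973145 318.4968627152086 192.97382317179148 [ 0.92419103 -2.23137246  1.27945083] [0.3772906  0.28362824 1.04876934]
top 46.08703496416866 316.40405703813025 198.6307788914866 [ 2.14615983 -2.13227183  0.17040894] [0.01402028 0.54095206 1.46448286]
wrist 61.096351358730004 320.37991924054637 200.17885884011685 [-2.44674186  1.57691869  0.21298548] [-0.54860223 -0.02727071  0.39056233]
```

View pics/a_top.png

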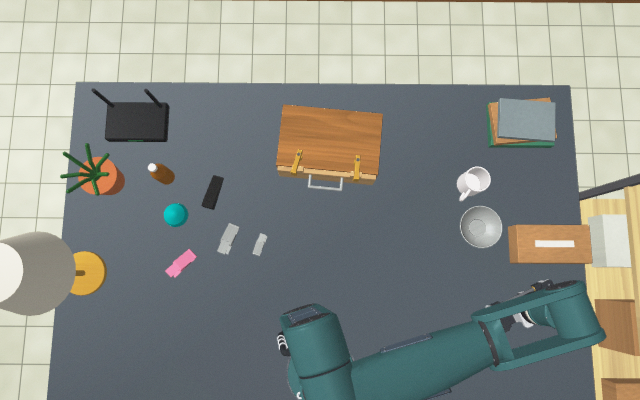

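View pics/a_side.png

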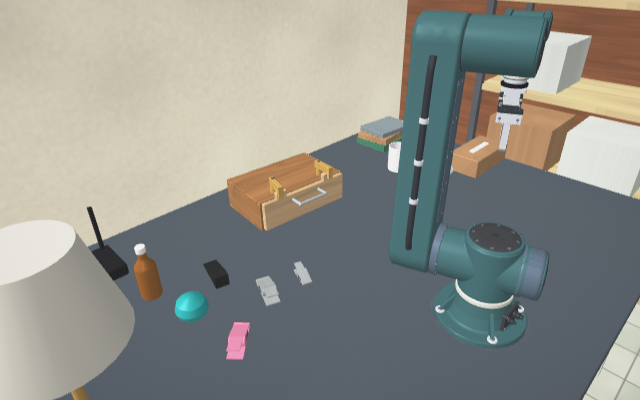

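View pics/a_wrist.png

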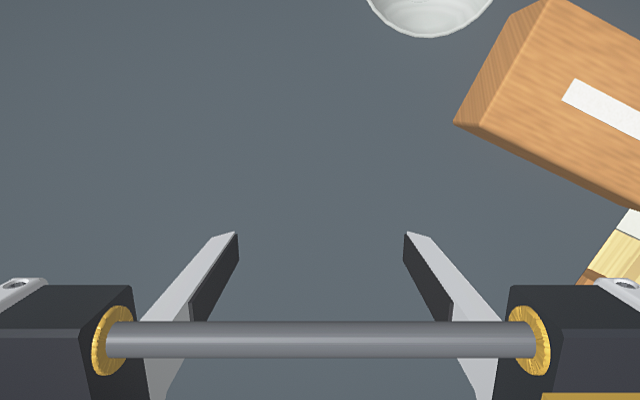

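The top view shows the chest at (330,145) with brass wings at about (297,160) and (357,168). There is a black wedge at (213,192), a large grey clip at (228,239), a small grey clip at (260,244) and a pink clip at (181,263). The arm hides the lower right. Next I'll measure.

```bash
cat > h.py <<'E'
import numpy as np, cv2
from scipy.spatial.transform import Rotation as R
from bench import robot
def cam(n):
    s=robot.snapshot(n); h=s["img"].shape[0]
    f=h/2/np.tan(np.radians(s["vertical_fov"])/2)
    Rm=cv2.Rodrigues(np.array(s["rvec"],float))[0]; t=np.array(s["tvec"],float)
    v,u=np.mgrid[0:400,0:640]; z=s["depth"]
    P=np.stack([(u-s["cx"])/f*z,(v-s["cy"])/f*z,z],-1)
    W=(P-t)@Rm   # R^T (P-t)
    W[z==0]=np.nan
    s.update(W=W,f=f,R=Rm,t=t); return s
def proj(s,p):
    p=np.atleast_2d(p); c=p@s["R"].T+s["t"]; return np.stack([c[:,0]/c[:,2]*s["f"]+s["cx"],c[:,1]/c[:,2]*s["f"]+s["cy"]],1)
def tool():
    o=robot.get_obs(); return np.array(o["tool_pos"]),R.from_euler('xyz',o["ee_rot"]),o
def mv(p,yaw=None,roll=np.pi,pitch=0):
    """row (rotvec, cm) from the current pose to world p / tool down with yaw"""
    p0,r0,o=tool()
    d=r0.inv().apply(np.array(p)-p0)*100
    rv=np.zeros(3) if yaw is None else (r0.inv()*R.from_euler('xyz',[roll,pitch,yaw])).as_rotvec()
    print(np.round(rv,3),np.round(d,2)); return rv,d
def crop(s,x0,y0,x1,y1,name,k=None):
    c=s["img"][y0:y1,x0:x1]; k=k or min(800/(x1-x0),600/(y1-y0)); cv2.imwrite(name,cv2.resize(c,None,fx=k,fy=k,interpolation=cv2.INTER_CUBIC))
E
python3 - <<'E'
from h import *
s=cam("top")
W=s["W"]
z=W[...,2]
print("table",np.nanmedian(z[300:350,150:250]))
np.set_printoptions(precision=4,suppress=True)
# blobs above the table
for nm,(x0,y0,x1,y1) in dict(wedge=(198,170,228,214),clip=(214,218,243,260),small=(249,228,272,260),pink=(160,245,200,280)).items():
    w=W[y0:y1,x0:x1].reshape(-1,3); w=w[w[:,2]>0.005]
    c,(a,b),ang=cv2.minAreaRect((w[:,:2]*1000).astype(np.float32))
    print(nm,len(w),c,a,b,ang,w[:,2].max())
# chest top
w=W[95:190,265:395].reshape(-1,3); k=(abs(w[:,2]-.1)<.006); print(np.nanmedian(w[k,2])); print("chesttop",cv2.minAreaRect((w[k,:2]*1000).astype(np.float32)))
k=w[:,2]>0.13; b=w[k]
for sel,nm in ((b[:,1]>np.median(b[:,1])+0,"hiY"),(b[:,1]<=np.median(b[:,1]),"loY")):
    q=b[sel]; print(nm,len(q),q.mean(0),cv2.minAreaRect((q[:,:2]*1000).astype(np.float32)))
crop(s,260,90,400,200,"pics/chest.png"); crop(s,150,160,290,290,"pics/items.png")
E
```

```text
table -0.00019618471302631937
wedge 486 (567.63818359375, 357.501220703125) 141.95339965820312 95.99212646484375 4.391883373260498 0.040878205846382194
clip 412 (413.259033203125, 303.2242431640625) 132.1647186279297 90.95258331298828 1.9687199592590332 0.03791509159807847
small 198 (399.8326721191406, 200.09814453125) 94.88916015625 71.24652099609375 3.115928888320923 0.029571012036032872
pink 433 (338.24664306640625, 456.41693115234375) 109.46300506591797 125.63688659667969 2.829209566116333 0.03514044445269158
0.10025616823943592
chesttop ((715.3430786132812, -22.106063842773438), (320.2535095214844, 217.81004333496094), 84.9311752319336)
hiY 130 [0.6366 0.0795 0.1456] ((639.7670288085938, 79.68265533447266), (16.756752014160156, 74.9805908203125), 75.5056381225586)
loY 131 [ 0.6216 -0.0996  0.1456] ((626.9515991210938, -22.577110290527344), (179.7256622314453, 74.4787826538086), 86.80901336669922)
```

Run:
```python
from h import *
s=cam("side")
crop(s,210,140,360,250,"pics/chest_s.png"); crop(s,180,240,330,370,"pics/items_s.png")
```

```text
(no output)
```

View pics/chest.png

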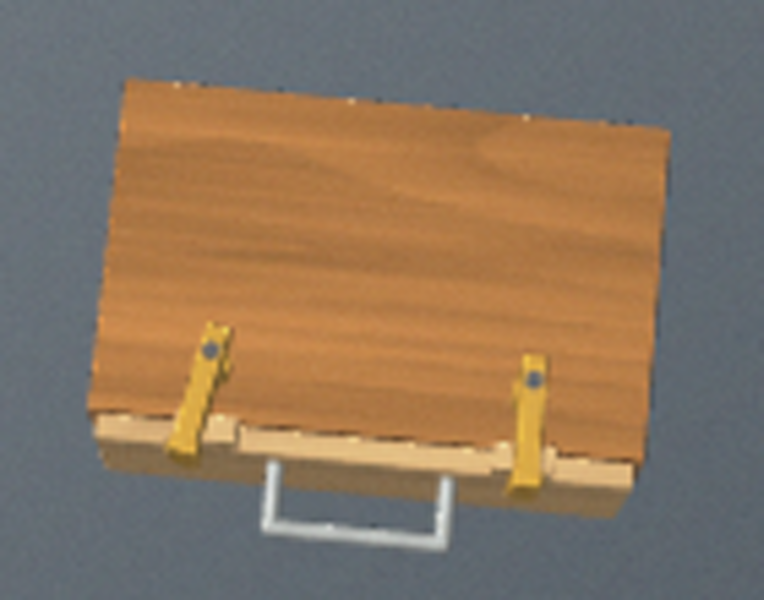

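View pics/items.png

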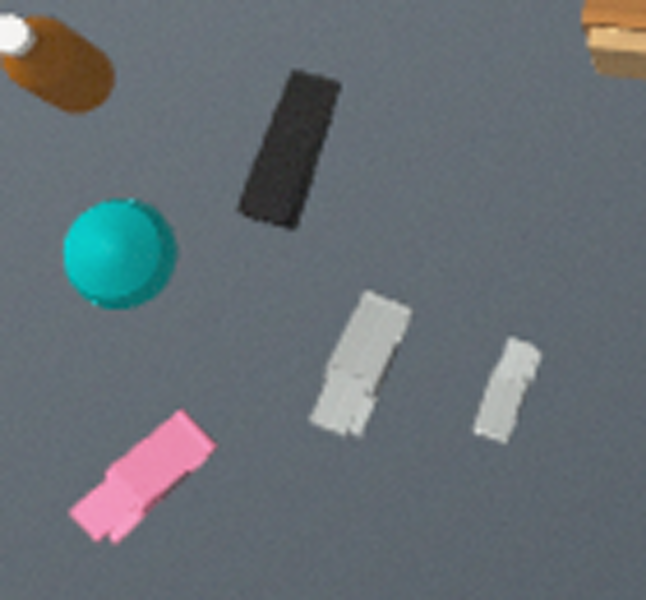

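View pics/chest_s.png

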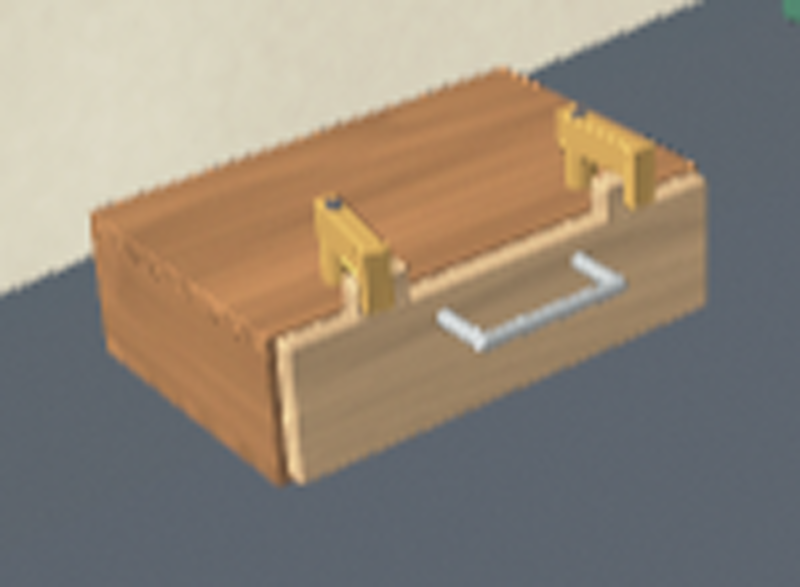

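View pics/items_s.png

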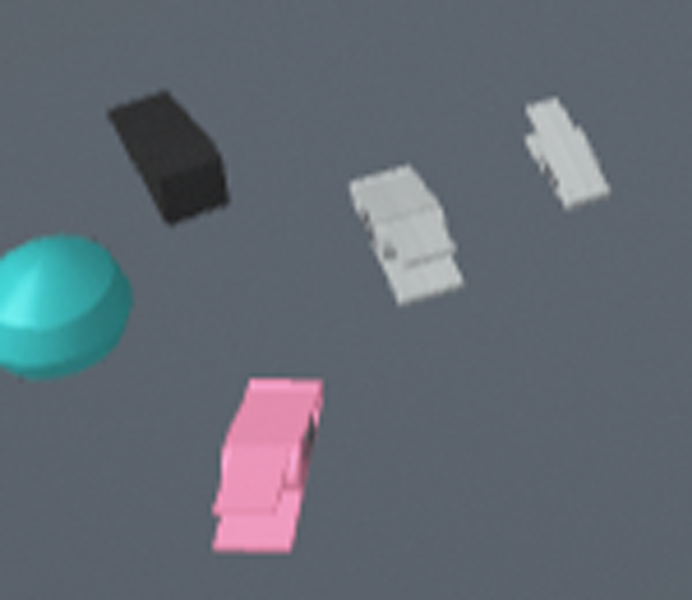

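```bash
cat >> h.py <<'E'
def ray(s,u,v,z):
    d=np.array([(u-s["cx"])/s["f"],(v-s["cy"])/s["f"],1])@s["R"]; c=-s["R"].T@s["t"]
    return c+d*(z-c[2])/d[2]
E
python3 - <<'E'
from h import *
np.set_printoptions(precision=4,suppress=True)
s=cam("top"); W=s["W"]
print("pivots",ray(s,298.5,154.1,.146),ray(s,357.9,159.6,.146))
print(proj(s,[[.6616,.073,.146],[.6456,-.1063,.146]]))
for nm,(x0,y0,x1,y1) in dict(wedge=(198,170,228,214),clip=(214,218,243,260),small=(249,228,272,260)).items():
    w=W[y0:y1,x0:x1].reshape(-1,3); g=w[w[:,2]>0.012]
    print(nm,len(g),cv2.minAreaRect((g[:,:2]*1000).astype(np.float32)),np.percentile(g[:,2],[50,90,99]))
# corners from enlarged items crop, scale 4.615, origin (150,160)
def it(x,y,z): return ray(s,150+x/4.615-.4,160+y/4.615-.4,z)[:2]
for nm,pts,z in (("wedge",[(294,70),(340,86),(297,229),(239,210)],.02),("clip",[(368,291),(411,309),(361,436),(310,423)],.02)):
    print(nm,[it(x,y,z) for x,y in pts])
c=W[150:200,280:380].reshape(-1,3)
E
```

```text
pivots [0.6607 0.0727 0.146 ] [ 0.6448 -0.1072  0.146 ]
[[298.3919 153.7945]
 [357.6043 159.3245]]
wedge 335 ((566.3507690429688, 357.2861022949219), (38.49002456665039, 109.49303436279297), 75.61524200439453) [0.0266 0.0358 0.0408]
clip 293 ((414.2815856933594, 302.3883972167969), (36.30152893066406, 98.51451110839844), 68.05533599853516) [0.0245 0.031  0.0336]
small 119 ((397.46759033203125, 199.3971710205078), (25.87981414794922, 67.22764587402344), 69.086181640625) [0.0182 0.023  0.0265]
wedge [array([0.6216, 0.3563]), array([0.6102, 0.3232]), array([0.5075, 0.3495]), array([0.5208, 0.3909])]
clip [array([0.4641, 0.2981]), array([0.4517, 0.2676]), array([0.3633, 0.2993]), array([0.372, 0.335])]
```

```bash
cat >> h.py <<'E'
np.set_printoptions(precision=3,suppress=True)
CYAW=-0.0885; CF=np.array([.6232,-.0142])
CX=np.array([np.cos(CYAW),np.sin(CYAW)]); CY=np.array([-CX[1],CX[0]])
def cw(x,y,z): # chest frame (mm) -> world m
    q=CF+(x*CX+y*CY)/1000; return np.array([q[0],q[1],z/1000])
def wc(p): d=(np.array(p)[:2]-CF)*1000; return np.array([d@CX,d@CY])
def latchpt(side,phi,gap=0,r=34,opening=True,hx=12.5,hy=8):
    w=np.array([-np.sin(phi),np.cos(phi)]); n=np.array([-np.cos(phi),-np.sin(phi)])
    if not opening: n=-n
    b=7+hx*abs(n[0])+hy*abs(n[1])+gap
    q=r*w+b*n; y=90+q[1]
    return np.array([30+q[0], y if side=='l' else -y])
E
python3 - <<'E'
from h import *
a=latchpt('l',1.406,12); print(a,cw(*a,200)); mv(cw(*a,200),np.pi/2+CYAW)
E
```

```text
[-8.287 67.028] [0.621 0.053 0.2  ]
[-0.001 -0.    -1.057] [ 58.76 -34.25  -1.54]
```

>>> drive_tool:
  series:
    - [[0,0,-0.5,15,-9,-3,0],[0,0,-1.057,58.8,-34.2,-3,0],[0,0,-1.057,58.8,-34.2,-1.5,0],[0,0,-1.057,58.8,-34.2,-1.5,0],[0,0,-1.057,58.8,-34.2,-1.5,0],[0,0,-1.057,58.8,-34.2,-1.5,0],[0,0,-1.057,58.8,-34.2,-1.5,0],[0,0,-1.057,58.8,-34.2,-1.5,0],[0,0,-1.057,58.8,-34.2,-1.5,0],[0,0,-1.057,58.8,-34.2,-1.5,0],[0,0,-1.057,58.8,-34.2,-1.5,0],[0,0,-1.057,58.8,-34.2,-1.5,0],[0,0,-1.057,58.8,-34.2,-1.5,0],[0,0,-1.057,58.8,-34.2,-1.5,0],[0,0,-1.057,58.8,-34.2,-1.5,0],[0,0,-1.057,58.8,-34.2,-1.5,0],[0,0,-1.057,58.8,-34.2,-1.5,0],[0,0,-1.057,58.8,-34.2,-1.5,0]]

```text
time: 2.1
tool_pos: [0.6209, 0.0516, 0.2]
ee_rot: [3.141, -0.0, 1.48]
wrist_force: [-0.4, -0.5, 0.8]
width: 0.0002
```

Run:
```python
from h import *
p,r,o=tool(); print(o["time"],p,o["ee_rot"],wc(p),o["joint_positions"])
a=latchpt('l',1.406,12)
mv(cw(*a,127),np.pi/2+CYAW)
for phi in (1.406,1.2,1.0,.8,.6,.4,.2,.03):
    q=latchpt('l',phi,0); print(phi,q,wc(p)); mv(cw(*q,127))
for n in ("top","side","wrist"):
    s=cam(n); cv2.imwrite(f"pics/b_{n}.png",s["img"])
```

```text
2.1 [0.621 0.052 0.2  ] [ 3.141 -0.     1.48 ] [-8.082 65.326] [-0.008  0.249  1.154  0.     1.738  0.083]
[ 0.    -0.    -0.002] [ 0.17 -0.02  7.3 ]
1.406 [-6.319 78.865] [-8.082 65.326]
[0. 0. 0.] [1.35 0.17 7.3 ]
1.2 [-8.569 84.625] [-8.082 65.326]
[0. 0. 0.] [ 1.93 -0.05  7.3 ]
1.0 [-9.678 91.132] [-8.082 65.326]
[0. 0. 0.] [ 2.58 -0.17  7.3 ]
0.8 [-9.333 98.302] [-8.082 65.326]
[0. 0. 0.] [ 3.29 -0.13  7.3 ]
0.6 [ -7.218 105.733] [-8.082 65.326]
[0. 0. 0.] [4.04 0.08 7.3 ]
0.4 [ -3.161 112.893] [-8.082 65.326]
[0. 0. 0.] [4.76 0.48 7.3 ]
0.2 [  2.82  119.182] [-8.082 65.326]
[0. 0. 0.] [5.39 1.08 7.31]
0.03 [  9.255 123.393] [-8.082 65.326]
[0. 0. 0.] [5.81 1.72 7.31]
```

View pics/b_top.png

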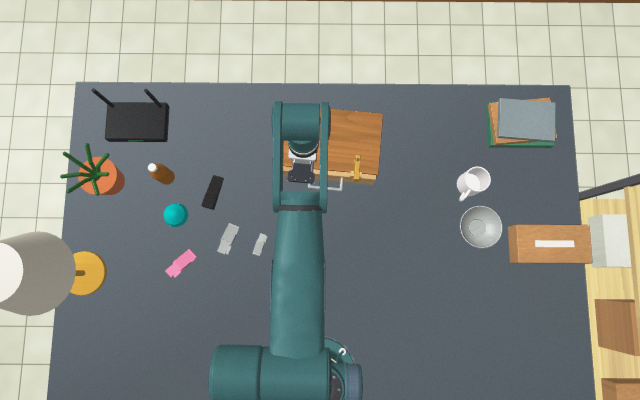

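View pics/b_wrist.png

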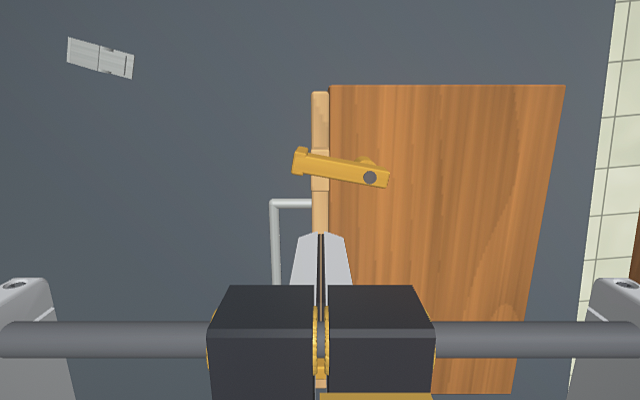

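The lower right is clear now, so only one wedge and one large grey clip belong to the job. The wrist view shows the left wing at (340,168), with the shut fingers to its right. I'll sweep the wing aside.

>>> drive_tool:
  series:
    - [[0,0,0,0.1,0,3.5,0],[0,0,0,0.1,0,6.8,0],[0,0,0,0.1,0,7.2,0],[0,0,0,1.3,0.1,7.2,0],[0,0,0,1.9,0,7.2,0],[0,0,0,2.6,-0.1,7.2,0],[0,0,0,3.3,-0.1,7.2,0],[0,0,0,4.0,0.1,7.2,0],[0,0,0,4.4,0.3,7.2,0],[0,0,0,4.8,0.5,7.2,0],[0,0,0,5.1,0.8,7.2,0],[0,0,0,5.4,1.1,7.2,0],[0,0,0,5.8,1.7,7.2,0],[0,0,0,5.8,1.7,7.2,0]]

```text
time: 3.65
tool_pos: [0.644, 0.1085, 0.1278]
ee_rot: [3.141, -0.001, 1.48]
wrist_force: [-1.1, -0.6, -0.5]
width: 0.0004
```

Run:
```python
from h import *
p,r,o=tool(); print(o["time"],p,wc(p),o["wrist_force"])
a=latchpt('r',1.52,12); print(a); mv(cw(*a,180),np.pi/2+CYAW)
s=cam("wrist"); cv2.imwrite("pics/c_w.png",s["img"])
s=cam("side"); crop(s,210,140,360,250,"pics/c_s.png")
```

```text
3.65 [0.644 0.108 0.128] [  9.895 124.012] [-1.068 -0.617 -0.467]
[ -5.359 -64.138]
[ 0.    -0.001 -0.002] [-18.81  -1.49  -5.24]
```

View pics/c_w.png

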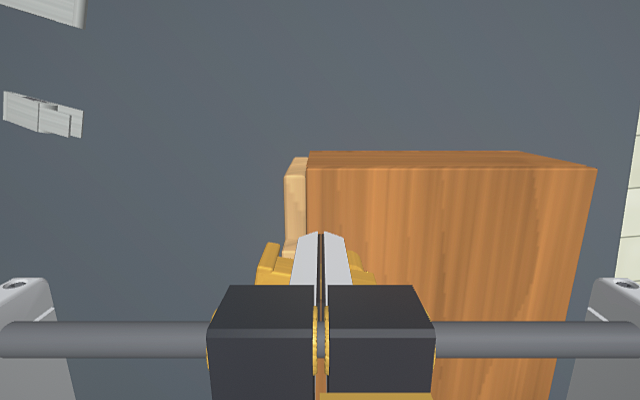

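View pics/c_s.png

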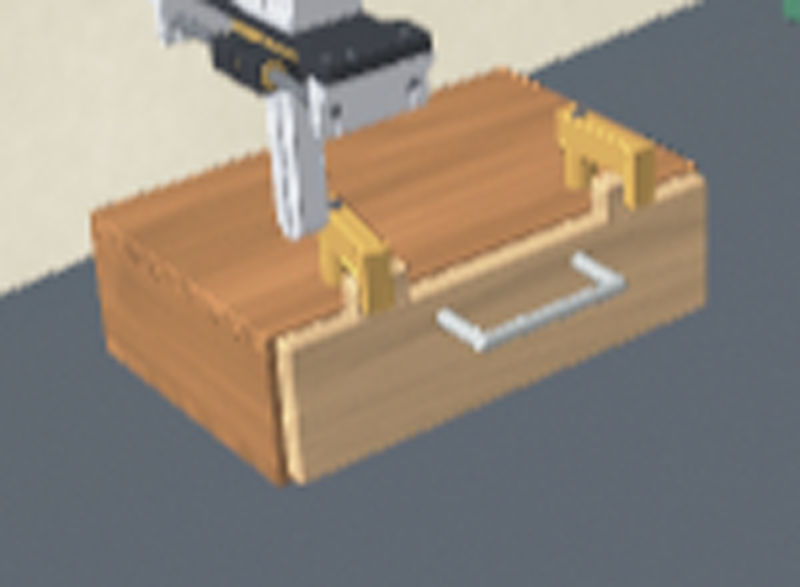

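The side view shows the left wing unmoved, so the fingers passed over it. The descent must have lagged behind the rows. I'll redo it with a settled descent.

Run:
```python
from h import *
a=latchpt('l',1.406,12); mv(cw(*a,127),np.pi/2+CYAW)
```

```text
[-0.    -0.    -0.002] [-5.66 -1.75  0.09]
```

>>> drive_tool:
  series:
    - [[0,0,0,0,0,-4.5,0],[0,0,0,0,0,-4.5,0],[0,0,0,-5.7,-1.8,-4.5,0],[0,0,0,-5.7,-1.8,-4.5,0],[0,0,0,-5.7,-1.8,-4.5,0],[0,0,0,-5.7,-1.8,0.1,0],[0,0,0,-5.7,-1.8,0.1,0],[0,0,0,-5.7,-1.8,0.1,0],[0,0,0,-5.7,-1.8,0.1,0]]

```text
time: 4.65
tool_pos: [0.6219, 0.0536, 0.129]
ee_rot: [3.138, -0.001, 1.481]
wrist_force: [-0.1, 0.0, 1.0]
width: 0.0003
```

Run:
```python
from h import *
p,r,o=tool(); print(o["time"],p,wc(p),o["wrist_force"])
for phi in (1.406,1.2,1.0,.8,.6,.4,.2,.03):
    q=latchpt('l',phi,0); mv(cw(*q,127))
s=cam("wrist"); cv2.imwrite("pics/d_w.png",s["img"])
s=cam("side"); crop(s,210,140,360,250,"pics/d_s.png")
```

```text
4.65 [0.622 0.054 0.129] [-7.319 67.435] [-0.125  0.035  1.027]
[0. 0. 0.] [1.14 0.1  0.21]
[0. 0. 0.] [ 1.72 -0.13  0.21]
[0. 0. 0.] [ 2.37 -0.24  0.21]
[0. 0. 0.] [ 3.09 -0.21  0.21]
[0. 0. 0.] [3.83 0.   0.21]
[0. 0. 0.] [4.55 0.41 0.21]
[0. 0. 0.] [5.18 1.01 0.21]
[0. 0. 0.] [5.6  1.65 0.22]
```

View pics/d_s.png

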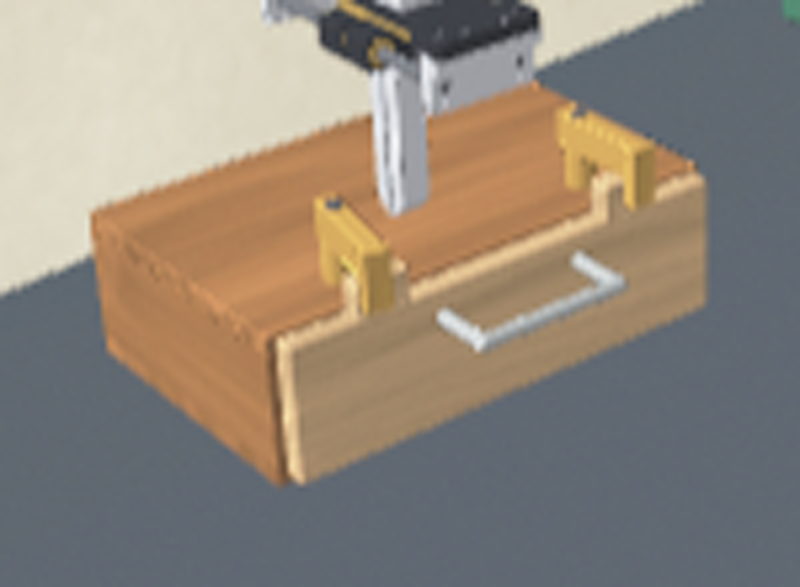

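View pics/d_w.png

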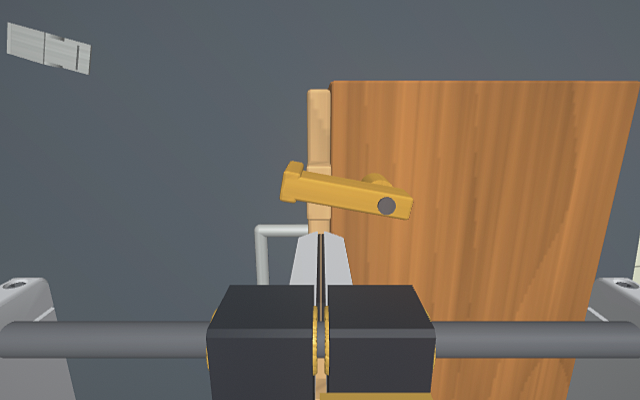

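Run:
```python
from h import *
s=cam("side"); p,_,o=tool()
k=800/150
for q in (p, cw(30,90,146), cw(30-60*np.sin(1.406),90+60*np.cos(1.406),146)): print((proj(s,q)[0]-[210,140])*k)
t=cam("top")
W=s["W"]; print("tip pts",W[176:182,282:287,:].reshape(-1,3)[::4])
print(o["time"],o["joint_positions"])
```

```text
[405.659 241.913]
[333.078 205.429]
[378.814 248.953]
tip pts [[ 0.627  0.062  0.163]
 [   nan    nan    nan]
 [ 0.611  0.064  0.166]
 [ 0.62   0.061  0.158]
 [ 0.628  0.058  0.151]
 [ 0.696  0.009  0.103]
 [ 0.688 -0.001  0.102]
 [ 0.688  0.003  0.1  ]]
4.8 [-0.006  0.264  1.275  0.001  1.597  0.085]
```

Run:
```python
from h import *
p,_,o=tool(); print(p)
s=cam("wrist")
for v in (231,234,237,240,245,255,270,284): print(v,s["W"][v,[302,308,314,328,334,340]].round(4)[[0,1,4]].tolist())
s=cam("side"); W=s["W"]; m=(abs(W[...,0]-p[0])<.03)&(abs(W[...,1]-p[1])<.025)&(W[...,2]>.11)&(W[...,2]<.24)
vv,uu=np.where(m); 
for v in np.unique(vv): 
    k=vv==v; w=W[v,uu[k]]; print(v,uu[k].min(),uu[k].max(),w[:,2].mean().round(4),w.mean(0)[:2])
```

```text
[0.622 0.053 0.129]
231 [[0.6066, 0.0402, 0.0829], [0.612, 0.0443, 0.0953], [0.6309, 0.044, 0.099]]
234 [[0.6062, 0.0374, 0.0821], [0.6158, 0.0637, 0.1527], [0.6307, 0.042, 0.0997]]
237 [[0.6127, 0.0641, 0.1577], [0.6159, 0.0639, 0.1578], [0.6299, 0.0629, 0.1585]]
240 [[0.613, 0.0642, 0.1622], [0.6161, 0.064, 0.1625], [0.6297, 0.0624, 0.1615]]
245 [[0.6132, 0.0637, 0.1677], [0.6164, 0.0642, 0.1697], [0.6294, 0.063, 0.1695]]
255 [[0.6138, 0.064, 0.1807], [0.6167, 0.0641, 0.1815], [0.6289, 0.0631, 0.1818]]
270 [[0.6146, 0.0639, 0.196], [0.6172, 0.0642, 0.1972], [0.6283, 0.0627, 0.1962]]
284 [[0.6153, 0.0645, 0.2092], [0.6176, 0.0643, 0.2093], [0.6278, 0.0633, 0.2092]]
153 281 282 0.239 [0.623 0.062]
154 280 286 0.2367 [0.619 0.061]
155 280 288 0.234 [0.616 0.059]
156 280 288 0.2307 [0.616 0.059]
157 280 288 0.2271 [0.617 0.058]
158 280 289 0.2239 [0.616 0.057]
159 280 289 0.2207 [0.616 0.058]
160 280 289 0.2174 [0.616 0.058]
161 280 289 0.2134 [0.618 0.057]
162 280 289 0.211 [0.617 0.058]
163 280 289 0.2073 [0.618 0.057]
164 280 289 0.2044 [0.617 0.058]
165 280 289 0.2005 [0.618 0.057]
166 280 289 0.1974 [0.618 0.058]
167 281 289 0.195 [0.616 0.058]
168 281 289 0.1926 [0.615 0.059]
169 281 290 0.1885 [0.615 0.057]
170 281 290 0.1848 [0.616 0.057]
171 281 290 0.1812 [0.616 0.057]
172 281 290 0.1788 [0.615 0.058]
173 281 290 0.175 [0.616 0.057]
174 281 290 0.1709 [0.617 0.057]
175 281 290 0.1685 [0.616 0.058]
176 281 290 0.1641 [0.618 0.057]
177 282 289 0.1631 [0.614 0.06 ]
178 282 288 0.1583 [0.618 0.059]
179 274 286 0.1526 [0.63  0.064]
180 275 276 0.1477 [0.644 0.074]
181 277 277 0.1492 [0.634 0.077]
188 283 284 0.1235 [0.623 0.063]
189 284 285 0.1224 [0.618 0.063]
190 284 286 0.1205 [0.615 0.064]
191 284 286 0.1165 [0.616 0.064]
192 284 286 0.1132 [0.616 0.064]
193 285 285 0.1101 [0.615 0.065]
```

Both the side and wrist depth agree that the fingertips are about 21 mm above the reported TCP. I'll lower further, kept a bit away from the tab, and check.

>>> drive_tool:
  series:
    - [[0,0,0,-0.6,0,0,0],[0,0,0,-0.6,0,1.0,0],[0,0,0,-0.6,0,1.9,0],[0,0,0,-0.6,0,1.9,0],[0,0,0,-0.6,0,1.9,0]]

```text
time: 5.45
tool_pos: [0.62, 0.0471, 0.108]
ee_rot: [3.141, -0.001, 1.48]
wrist_force: [-0.2, 0.1, -0.5]
width: 0.0004
```

Run:
```python
from h import *
p,_,o=tool(); print(p,wc(p),o["wrist_force"])
s=cam("wrist")
for v in (231,234,237,240,245,255): print(v,s["W"][v,[308,334]].round(4).tolist())
s=cam("side"); crop(s,210,140,360,250,"pics/e_s.png")
for phi in (1.406,1.2,1.0,.8,.6,.4,.2,.03):
    q=latchpt('l',phi,0); mv(cw(*q,110))
```

```text
[0.62  0.047 0.108] [-8.61  60.815] [-0.186  0.091 -0.462]
231 [[0.6108, 0.0413, 0.0828], [0.6289, 0.0461, 0.0998]]
234 [[0.6142, 0.0577, 0.1319], [0.6287, 0.044, 0.0999]]
237 [[0.6143, 0.0574, 0.1359], [0.6283, 0.0562, 0.1359]]
240 [[0.6146, 0.0581, 0.1418], [0.6281, 0.0564, 0.1406]]
245 [[0.6147, 0.0577, 0.1476], [0.6279, 0.0569, 0.1486]]
255 [[0.6152, 0.0579, 0.1602], [0.6274, 0.0568, 0.1603]]
[0. 0. 0.] [ 1.8   0.16 -0.08]
[0. 0. 0.] [ 2.37 -0.07 -0.08]
[0. 0. 0.] [ 3.02 -0.18 -0.08]
[0. 0. 0.] [ 3.74 -0.15 -0.08]
[0. 0. 0.] [ 4.48  0.06 -0.08]
[0. 0. 0.] [ 5.2   0.47 -0.08]
[0. 0. 0.] [ 5.83  1.06 -0.08]
[0. 0. 0.] [ 6.25  1.71 -0.07]
```

View pics/e_s.png

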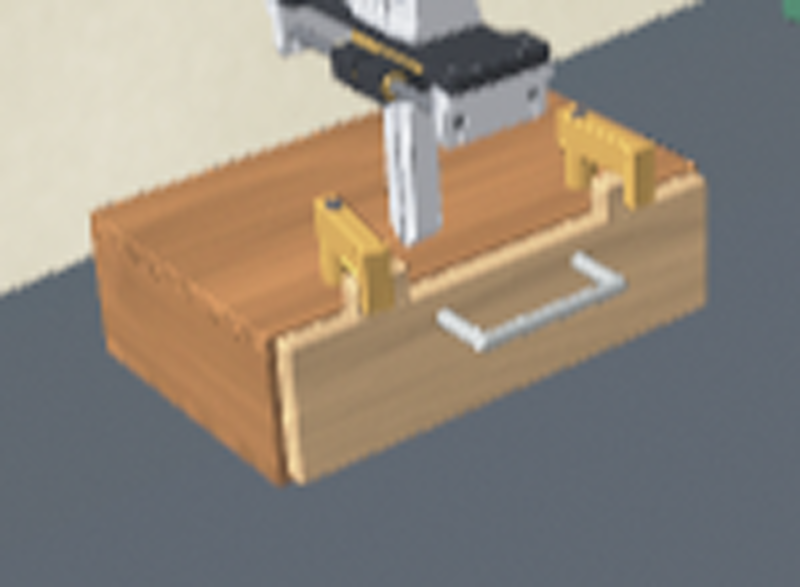

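>>> drive_tool:
  series:
    - [[0,0,0,0.9,0,0,0],[0,0,0,1.8,0.1,0,0],[0,0,0,2.4,-0.1,0,0],[0,0,0,3.0,-0.2,0,0],[0,0,0,3.7,-0.2,0,0],[0,0,0,4.1,-0.1,0,0],[0,0,0,4.5,0.1,0,0],[0,0,0,4.9,0.2,0,0],[0,0,0,5.2,0.5,0,0],[0,0,0,5.5,0.8,0,0],[0,0,0,5.8,1.1,0,0],[0,0,0,6.0,1.4,0,0],[0,0,0,6.2,1.6,0,0],[0,0,0,6.2,1.6,0,0],[0,0,0,6.2,1.6,0,0]]

```text
time: 7.05
tool_pos: [0.6427, 0.108, 0.1094]
ee_rot: [3.138, -0.002, 1.481]
wrist_force: [1.0, 0.8, 0.0]
width: 0.0006
```

Run:
```python
from h import *
p,_,o=tool(); print(p,wc(p),o["wrist_force"])
s=cam("side"); crop(s,210,140,360,250,"pics/f_s.png")
```

```text
[0.643 0.108 0.109] [  8.583 123.454] [1.05  0.774 0.049]
```

View pics/f_s.png

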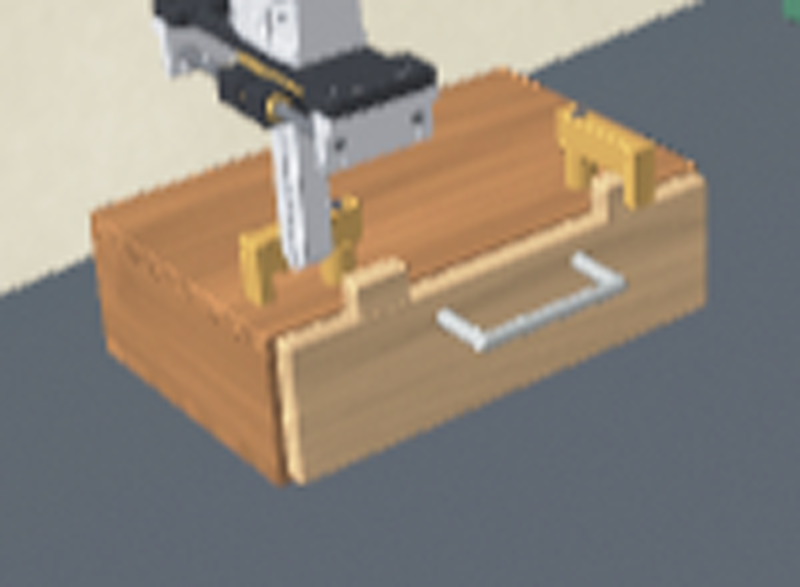

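The left wing is now open, lying along the front at crop (250–350, 240). Next the right one.

Run:
```python
from h import *
a=latchpt('r',1.52,17); print(a); mv(cw(*a,107),np.pi/2+CYAW)
for phi in (1.52,1.2,1.0,.8,.6,.4,.2,.06):
    q=latchpt('r',phi,0); mv(cw(*q,107))
```

```text
[ -5.613 -59.144]
[ 0.003 -0.001 -0.002] [-18.25  -1.38   0.21]
[0. 0. 0.] [-19.95  -1.3    0.21]
[0. 0. 0.] [-20.8   -1.68   0.21]
[0. 0. 0.] [-21.45  -1.79   0.21]
[0. 0. 0.] [-22.17  -1.75   0.2 ]
[0. 0. 0.] [-22.91  -1.54   0.2 ]
[0. 0. 0.] [-23.62  -1.13   0.2 ]
[0. 0. 0.] [-24.25  -0.53   0.21]
[0. 0. 0.] [-24.61  -0.01   0.21]
```

>>> drive_tool:
  series:
    - [[0,0,0,0,-0.8,0,0],[0,0,0,0,-0.8,-5,0],[0,0,0,0,-0.8,-5,0],[0,0,0,-9,-1.4,-5,0],[0,0,0,-18.2,-1.4,-5,0],[0,0,0,-18.2,-1.4,-5,0],[0,0,0,-18.2,-1.4,-5,0],[0,0,0,-18.2,-1.4,-5,0],[0,0,0,-18.2,-1.4,-5,0],[0,0,0,-18.2,-1.4,-2,0],[0,0,0,-18.2,-1.4,0.2,0],[0,0,0,-18.2,-1.4,0.2,0],[0,0,0,-18.2,-1.4,0.2,0],[0,0,0,-18.2,-1.4,0.2,0]]

```text
time: 8.5
tool_pos: [0.6135, -0.0714, 0.1092]
ee_rot: [3.135, -0.001, 1.482]
wrist_force: [-0.7, 0.0, -0.1]
width: 0.0005
```

Run:
```python
from h import *
p,_,o=tool(); print(p,wc(p),o["wrist_force"])
for phi in (1.52,1.2,1.0,.8,.6,.4,.2,.06):
    q=latchpt('r',phi,0); mv(cw(*q,107))
```

```text
[ 0.613 -0.071  0.109] [ -4.617 -57.839] [-0.681  0.035 -0.1  ]
[0. 0. 0.] [-1.83 -0.01  0.21]
[0. 0. 0.] [-2.68 -0.4   0.21]
[0. 0. 0.] [-3.33 -0.51  0.21]
[0. 0. 0.] [-4.05 -0.47  0.21]
[0. 0. 0.] [-4.79 -0.26  0.21]
[0. 0. 0.] [-5.51  0.15  0.21]
[0. 0. 0.] [-6.13  0.75  0.21]
[0. 0. 0.] [-6.49  1.27  0.21]
```

>>> drive_tool:
  series:
    - [[0,0,0,-0.8,0,0.1,0],[0,0,0,-1.8,0,0.1,0],[0,0,0,-2.7,-0.4,0.1,0],[0,0,0,-3.3,-0.5,0.1,0],[0,0,0,-4.0,-0.5,0.1,0],[0,0,0,-4.4,-0.4,0.1,0],[0,0,0,-4.8,-0.3,0.1,0],[0,0,0,-5.2,-0.1,0.1,0],[0,0,0,-5.5,0.2,0.1,0],[0,0,0,-5.8,0.5,0.1,0],[0,0,0,-6.1,0.8,0.1,0],[0,0,0,-6.3,1.0,0.1,0],[0,0,0,-6.5,1.3,0.1,0],[0,0,0,-6.5,1.3,0.1,0],[0,0,0,-6.5,1.3,0.1,0],[0,0,0,-6.5,0.4,0.1,0],[0,0,0,-6.5,0.4,-4,20],[0,0,0,-6.5,0.4,-4,20]]

```text
time: 10.3
tool_pos: [0.6133, -0.1373, 0.1548]
ee_rot: [3.126, 0.001, 1.482]
wrist_force: [0.7, -0.2, 1.3]
width: 0.0129
```

Run:
```python
from h import *
p,_,o=tool(); print(p,wc(p),o["wrist_force"],o["width"])
s=cam("side"); crop(s,210,140,360,250,"pics/g_s.png")
s=cam("wrist"); cv2.imwrite("pics/g_w.png",s["img"])
mv(cw(-54,0,130),np.pi/2+CYAW)
mv(cw(-54,0,37),np.pi/2+CYAW)
```

```text
[ 0.613 -0.137  0.155] [   0.99  -123.536] [ 0.707 -0.222  1.265] 0.012876538952921117
[ 0.011 -0.    -0.001] [12.32 -5.4   2.06]
[ 0.011 -0.    -0.001] [12.32 -5.5  11.36]
```

View pics/g_s.png

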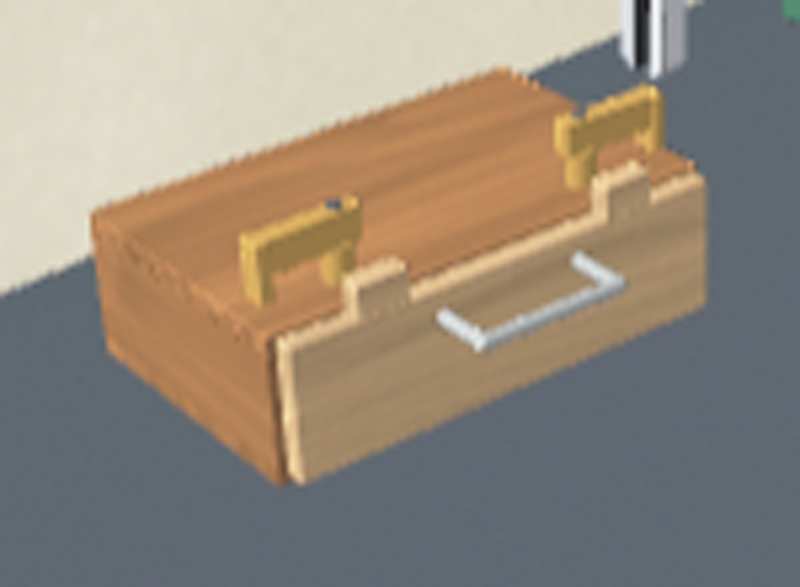

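View pics/g_w.png

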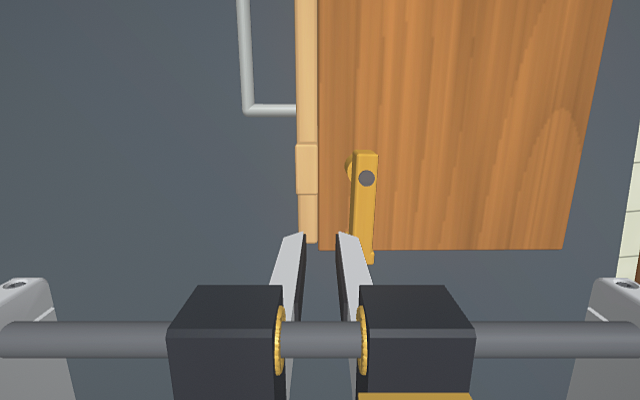

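Both turnbuttons are open. Now the handle.

>>> drive_tool:
  series:
    - [[0.011,0,0,4,-2,0,35],[0.011,0,0,12.3,-5.4,0,35],[0.011,0,0,12.3,-5.4,0,35],[0.011,0,0,12.3,-5.4,2,35],[0.011,0,0,12.3,-5.4,2,35],[0.011,0,0,12.3,-5.4,2,35],[0.011,0,0,12.3,-5.4,2,35]]

```text
time: 11.1
tool_pos: [0.5698, -0.0104, 0.1309]
ee_rot: [3.142, 0.0, 1.481]
wrist_force: [0.0, 1.4, 0.1]
width: 0.0331
```

Run:
```python
from h import *
p,_,o=tool(); print(p,wc(p),o["wrist_force"],o["width"])
s=cam("wrist"); cv2.imwrite("pics/h_w.png",s["img"])
mv(cw(-54,0,38),np.pi/2+CYAW)
```

```text
[ 0.57  -0.01   0.131] [-53.537  -0.985] [0.023 1.437 0.07 ] 0.033075354798338764
[ 0.001  0.    -0.002] [ 0.1  -0.07  9.31]
```

View pics/h_w.png

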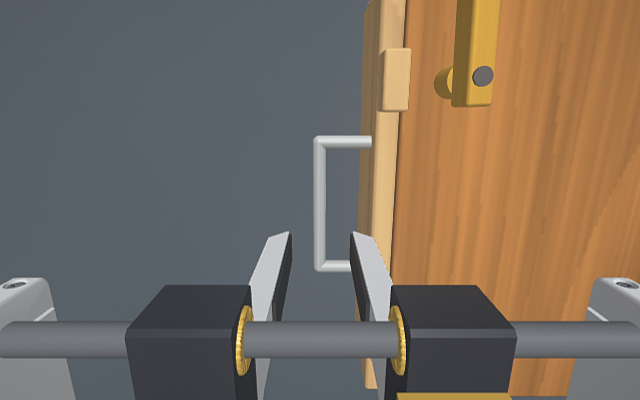

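Run:
```python
from h import *
s=cam("wrist"); print(proj(s,[cw(-54,50,78),cw(-54,-50,78),cw(-54,0,78),cw(30,90,146)]))
```

```text
[[319.251 144.445]
 [319.483 267.745]
 [319.373 209.176]
 [481.825  79.854]]
```

>>> drive_tool:
  series:
    - [[0,0,0,0,0,3,35],[0,0,0,0,0,6,35],[0,0,0,0,0,9.3,35],[0,0,0,0,0,9.3,35],[0,0,0,0,0,9.3,35],[0,0,0,0,0,9.3,0],[0,0,0,0,0,9.3,0],[0,0,0,0,0,9.3,0],[0,0,0,0,0,9.3,0],[0,0,0,0,0,9.3,0]]

```text
time: 12.2
tool_pos: [0.5686, -0.0105, 0.04]
ee_rot: [-3.14, 0.0, 1.481]
wrist_force: [-6.7, -0.3, 6.5]
width: 0.009
```

>>> drive_tool:
  series:
    - [[0,0,0,0,-0.5,9.3,0],[0,0,0,0,-1.5,0,0]]

```text
time: 12.4
tool_pos: [0.5368, -0.0076, 0.0153]
ee_rot: [-3.096, 0.0, 1.481]
wrist_force: [0.7, -0.3, -79.7]
width: 0.0095
```

I left the earlier depth of 9.3 in the first row of that call by mistake, and it pressed down with 80 N. I'm correcting the height now.

Run:
```python
from h import *
p,_,o=tool(); print(p,wc(p),o["wrist_force"],o["width"],o["time"],o["ee_rot"])
s=cam("side"); cv2.imwrite("pics/i_s.png",s["img"])
s=cam("top"); cv2.imwrite("pics/i_t.png",s["img"])
mv([p[0],p[1],.04],np.pi/2+CYAW)
```

```text
[ 0.537 -0.008  0.015] [-86.643  -1.059] [  0.682  -0.257 -79.704] 0.009487234061729091 12.4 [-3.096  0.     1.481]
[-0.033  0.    -0.002] [-0.02 -0.45 -1.66]
```

View pics/i_s.png

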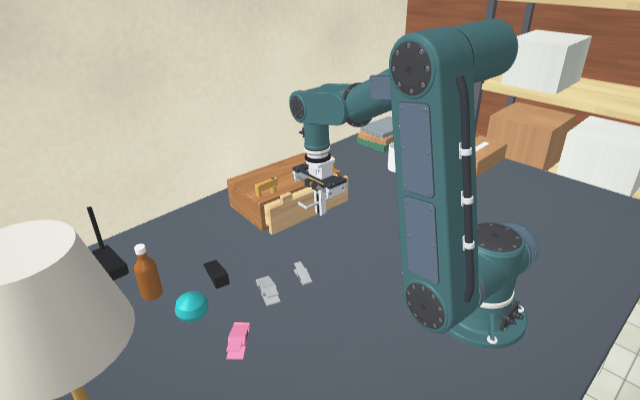

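>>> drive_tool:
  series:
    - [[0,0,0,0,0,0,0]]

```text
time: 12.6
tool_pos: [0.5403, -0.0077, 0.0227]
ee_rot: [-3.108, 0.0, 1.481]
wrist_force: [0.5, -0.2, 34.4]
width: 0.0092
```

Run:
```python
from h import *
p,_,o=tool(); print(p,wc(p),o["wrist_force"],o["width"],o["time"],o["ee_rot"])
mv(cw(-194.5,-1,41),np.pi/2+CYAW)
```

```text
[ 0.54  -0.008  0.023] [-83.145  -0.819] [ 0.471 -0.231 34.394] 0.00915270691124844 12.6 [-3.108  0.     1.481]
[-0.034  0.    -0.002] [ -0.04 -11.19  -1.45]
```

>>> drive_tool:
  series:
    - [[0,0,0,0,0,0,35],[0,0,0,0,0,0,35],[0,0,0,0,0,0,35]]

```text
time: 12.9
tool_pos: [0.5412, -0.0077, 0.0238]
ee_rot: [-3.11, 0.0, 1.481]
wrist_force: [0.6, 0.1, 0.3]
width: 0.0297
```

Run:
```python
from h import *
p,_,o=tool(); print(p,wc(p),o["wrist_force"],o["width"],o["time"],o["ee_rot"])
s=cam("side"); crop(s,210,120,410,270,"pics/j_s.png"); W=s["W"]
# drawer front outer face
s=cam("top")
mv([p[0],p[1],.041],np.pi/2+CYAW)
```

```text
[ 0.541 -0.008  0.024] [-82.235  -0.792] [0.604 0.132 0.336] 0.029677547225957612 12.9 [-3.11   0.     1.481]
[-0.032  0.    -0.001] [ 0.   -0.03 -1.75]
```

View pics/j_s.png

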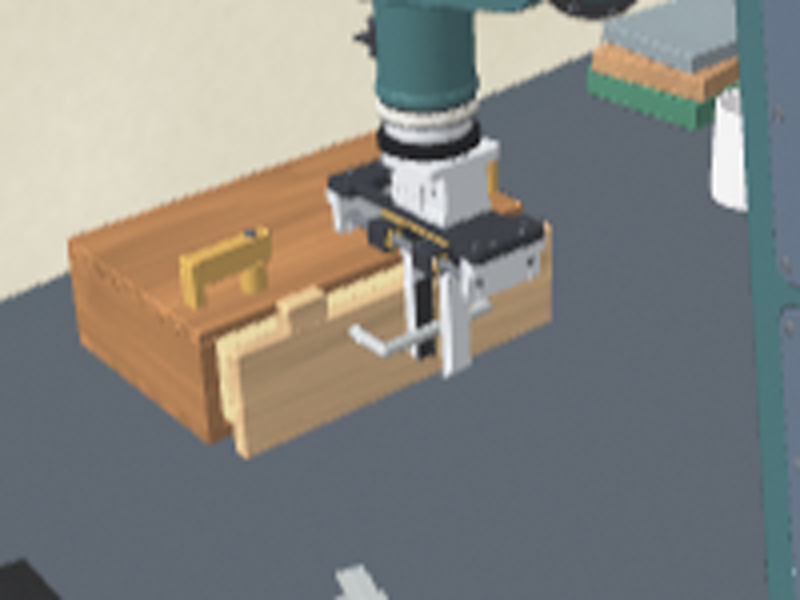

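>>> drive_tool:
  series:
    - [[-0.032,0,0,0,0,-1.6,35],[-0.032,0,0,0,0,-1.6,35],[-0.032,0,0,0,0,-1.6,35],[-0.032,0,0,0,0,-1.6,0],[-0.032,0,0,0,0,-1.6,0],[-0.032,0,0,0,0,-1.6,0],[-0.032,0,0,0,0,-1.6,0]]

```text
time: 13.7
tool_pos: [0.5414, -0.0078, 0.0389]
ee_rot: [-3.141, 0.0, 1.481]
wrist_force: [0.7, 0.8, -1.3]
width: 0.009
```

Run:
```python
from h import *
p,_,o=tool(); print(p,wc(p),o["wrist_force"],o["width"],o["time"],o["ee_rot"])
mv(cw(-194.5,-1,40),np.pi/2+CYAW)
```

```text
[ 0.541 -0.008  0.039] [-82.085  -0.812] [ 0.704  0.824 -1.318] 0.008985536237669227 13.7 [-3.141  0.     1.481]
[-0.001  0.    -0.002] [ -0.04 -11.24  -0.1 ]
```

>>> drive_tool:
  series:
    - [[0,0,0,0,-1,0,0],[0,0,0,0,-2.5,0,0],[0,0,0,0,-4,0,0],[0,0,0,0,-5.5,0,0],[0,0,0,0,-7,0,0],[0,0,0,0,-8.5,0,0],[0,0,0,0,-9.8,0,0],[0,0,0,0,-10.6,0,0],[0,0,0,0,-11.1,0,0],[0,0,0,0,-11.4,0,0],[0,0,0,0,-11.4,0,0],[0,0,0,0,-11.4,0,0]]

```text
time: 14.9
tool_pos: [0.4292, 0.0024, 0.0389]
ee_rot: [3.139, -0.0, 1.481]
wrist_force: [4.8, 0.7, -5.3]
width: 0.009
```

>>> drive_tool:
  series:
    - [[0,0,0,0,-0.3,0,0],[0,0,0,0,-0.4,0,0],[0,0,0,0,-0.4,0,0]]

```text
time: 15.2
tool_pos: [0.4296, 0.0024, 0.039]
ee_rot: [3.13, -0.0, 1.48]
wrist_force: [12.4, -0.6, -11.5]
width: 0.0088
```

Run:
```python
from h import *
p,_,o=tool(); print(p,wc(p),o["wrist_force"],o["width"],o["time"],o["ee_rot"])
```

```text
[0.43  0.002 0.039] [-194.353   -0.622] [ 12.442  -0.64  -11.467] 0.008820858810561256 15.2 [ 3.13 -0.    1.48]
```

Force rises to 12 N without further motion, so the drawer is at its stop. I'll release, rise and measure again.

>>> drive_tool:
  series:
    - [[0,0,0,0,0,0,35],[0,0,0,0,0,0,35],[0,0,0,0,0,0,35],[0,0,0,0,0,-5,35],[0,0,0,0,0,-10,35],[0,0,0,0,0,-15,35],[0,0,0,0,0,-18,60],[0,0,0,0,0,-18,60],[0,0,0,0,0,-18,60]]

```text
time: 16.1
tool_pos: [0.4274, 0.0025, 0.2193]
ee_rot: [3.129, -0.0, 1.48]
wrist_force: [0.2, -0.2, -1.2]
width: 0.0534
```

Run:
```python
from h import *
p,_,o=tool(); print(p,o["time"],o["ee_rot"])
s=cam("top"); W=s["W"]; cv2.imwrite("pics/k_t.png",s["img"])
for nm,(x0,y0,x1,y1) in dict(wedge=(193,165,233,219),clip=(209,213,245,265)).items():
    w=W[y0:y1,x0:x1].reshape(-1,3); g=w[w[:,2]>0.012]
    print(nm,len(g),cv2.minAreaRect((g[:,:2]*1000).astype(np.float32)))
    c=g[:,:2].mean(0); u=np.linalg.svd(g[:,:2]-c,full_matrices=False)[2][0]; t=(g[:,:2]-c)@u
    print(u,[g[(t>a)&(t<b),2].mean().round(4) for a,b in ((-.06,-.03),(-.03,0),(0,.03),(.03,.06))])
```

```text
[0.427 0.002 0.219] 16.1 [ 3.129 -0.     1.48 ]
wedge 336 ((567.6409912109375, 356.8857116699219), (37.790679931640625, 112.39264678955078), 74.80108642578125)
[-0.973  0.23 ] [np.float64(0.0153), np.float64(0.0224), np.float64(0.0297), np.float64(0.0318)]
clip 293 ((413.54095458984375, 290.54876708984375), (74.31891632080078, 98.70912170410156), 84.55176544189453)
[-0.94  0.34] [np.float64(0.0153), np.float64(0.0202), np.float64(0.0274), np.float64(0.0295)]
```

View pics/k_t.png

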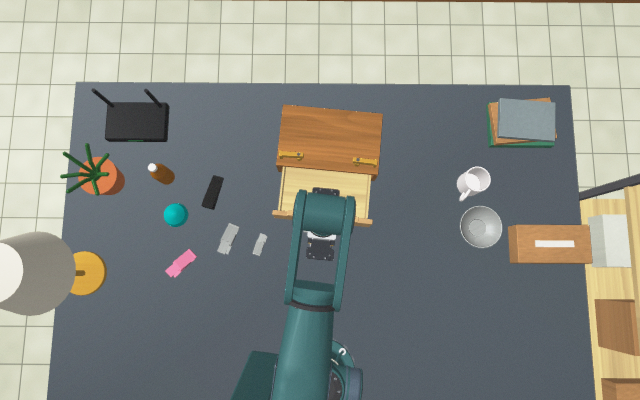

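Run:
```python
from h import *
s=cam("top"); W=s["W"]
for nm,(x0,y0,x1,y1) in dict(spray=(143,158,180,190),pw=(160,200,190,230)).items():
    w=W[y0:y1,x0:x1].reshape(-1,3); g=w[w[:,2]>0.02]; print(nm,g.mean(0),g.min(0),g.max(0),np.median(g[g[:,2]>.12],0) )
ya=np.arctan2(-.245,.97)
print(ya); mv([.550,.361,.15],ya); mv([.550,.361,.15],ya+np.pi)
print(tool()[2]["joint_positions"])
```

```text
spray [0.611 0.504 0.095] [0.591 0.486 0.021] [0.643 0.539 0.159] [0.616 0.511 0.149]
pw [0.487 0.468 0.04 ] [0.452 0.435 0.02 ] [0.526 0.507 0.057] [nan nan nan]
-0.24740290080207175
[ 0.005 -0.007  1.728] [36.8   9.03  6.79]
[ 0.007  0.005 -1.414] [36.8   9.03  6.79]
[-0.128 -0.202  1.582  0.001  1.754 -0.037]
  return _methods._mean(a, axis=axis, dtype=dtype,
  ret = um.true_divide(
```

>>> drive_tool:
  series:
    - [[0.007,0.005,-0.7,18,4.5,2,64],[0.007,0.005,-1.414,36.8,9,5,64],[0.007,0.005,-1.414,36.8,9,6.8,64],[0.007,0.005,-1.414,36.8,9,6.8,64],[0.007,0.005,-1.414,36.8,9,6.8,64],[0.007,0.005,-1.414,36.8,9,6.8,64],[0.007,0.005,-1.414,36.8,9,6.8,64],[0.007,0.005,-1.414,36.8,9,6.8,64],[0.007,0.005,-1.414,36.8,9,6.8,64],[0.007,0.005,-1.414,36.8,9,6.8,64],[0.007,0.005,-1.414,36.8,9,6.8,64],[0.007,0.005,-1.414,36.8,9,6.8,64],[0.007,0.005,-1.414,36.8,9,6.8,64],[0.007,0.005,-1.414,36.8,9,6.8,64]]

```text
time: 17.6
tool_pos: [0.5496, 0.3606, 0.1498]
ee_rot: [-3.141, -0.0, 2.893]
wrist_force: [-0.7, -0.7, -0.4]
width: 0.0603
```

Run:
```python
from h import *
p,_,o=tool(); print(p,o["time"],o["ee_rot"],o["width"])
s=cam("wrist"); W=s["W"]; cv2.imwrite("pics/l_w.png",s["img"])
g=W.reshape(-1,3); g=g[(abs(g[:,0]-.567)<.075)&(abs(g[:,1]-.357)<.05)&(g[:,2]>.008)&(g[:,2]<.05)]
print(len(g),cv2.minAreaRect((g[:,:2]*1000).astype(np.float32)))
mv([.55,.361,-.015],-.247+np.pi)
t=cam("top"); cv2.imwrite("pics/l_t.png",t["img"])
```

```text
[0.55  0.361 0.15 ] 17.6 [-3.141 -0.     2.893] 0.060283647520365115
3489 ((564.0325927734375, 359.6798095703125), (35.9959716796875, 107.17176055908203), 75.26541137695312)
[-0.     0.    -0.001] [-0.02  0.04 16.5 ]
```

View pics/l_w.png

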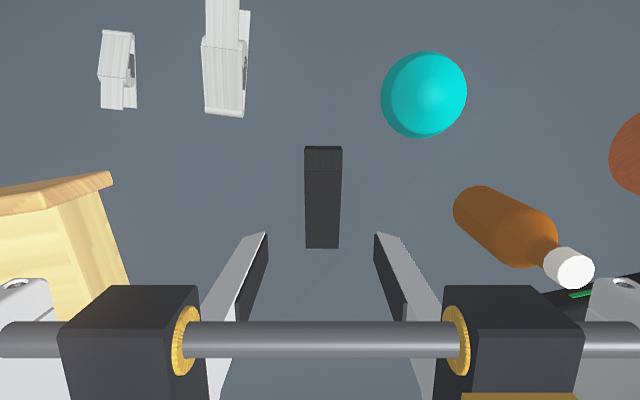

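View pics/l_t.png

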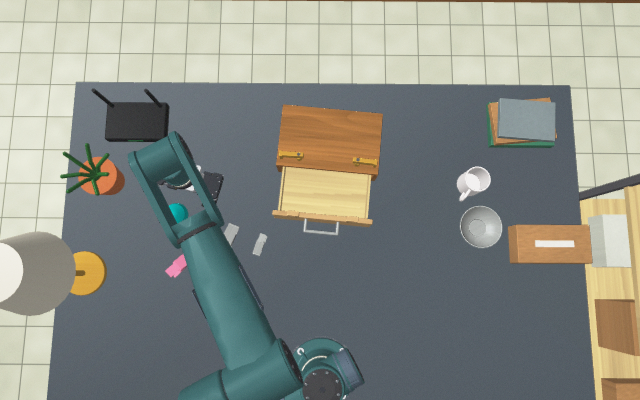

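>>> drive_tool:
  series:
    - [[0,0,0,0,0,5,64],[0,0,0,0,0,10,64],[0,0,0,0,0,14,64],[0,0,0,0,0,15.5,64],[0,0,0,0,0,15.8,64],[0,0,0,0,0,15.8,64]]

```text
time: 18.3
tool_pos: [0.5509, 0.3613, -0.0062]
ee_rot: [3.14, 0.002, 2.893]
wrist_force: [-0.1, -0.1, 0.6]
width: 0.0602
```

Run:
```python
from h import *
p,_,o=tool(); print(p,o["time"],o["ee_rot"],o["wrist_force"])
s=cam("wrist"); cv2.imwrite("pics/m_w.png",s["img"]);
s=cam("side"); crop(s,170,200,320,310,"pics/m_s.png")
print((proj(s,[p[0],p[1],p[2]+.021])-[170,200])*800/150)
```

```text
[ 0.551  0.361 -0.006] 18.3 [3.14  0.002 2.893] [-0.072 -0.092  0.565]
[[252.644 391.489]]
```

View pics/m_s.png

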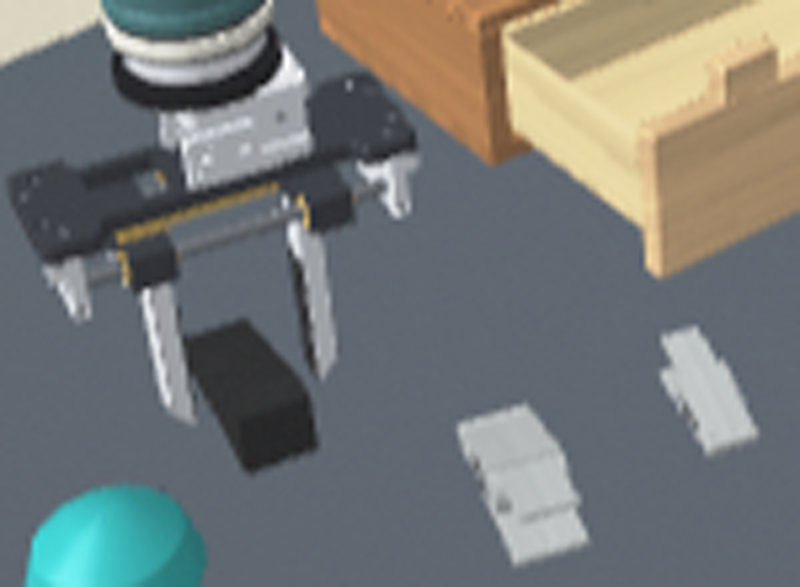

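View pics/m_w.png

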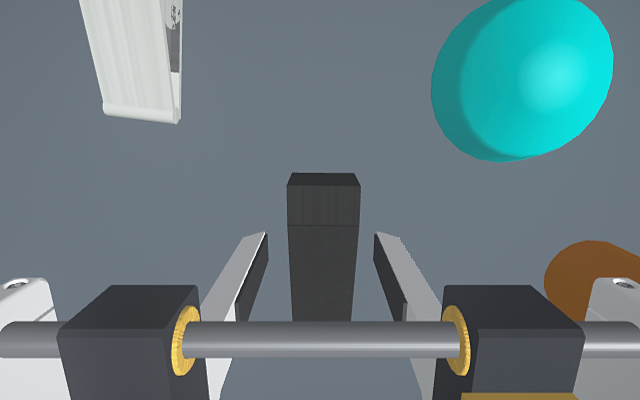

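>>> drive_tool:
  series:
    - [[0,0,0,0,0,0.5,64],[0,0,0,0,0,0.9,64],[0,0,0,0,0,0.9,64],[0,0,0,0,0,0.9,0],[0,0,0,0,0,0.9,0],[0,0,0,0,0,0.9,0],[0,0,0,0,0,0.9,0],[0,0,0,0,0,0.9,0],[0,0,0,0,0,0.9,0],[0,0,0,0,0,0.9,0]]

```text
time: 19.4
tool_pos: [0.552, 0.362, -0.0134]
ee_rot: [3.138, 0.005, 2.894]
wrist_force: [-0.2, 0.0, -0.3]
width: 0.036
```

Run:
```python
from h import *
p,_,o=tool()
print(cw(-88,60,150)); mv(cw(-88,60,150),CYAW+np.pi)
```

```text
[0.541 0.053 0.15 ]
[ 0.004  0.005 -0.159] [ -6.56 -30.13 -16.43]
```

>>> drive_tool:
  series:
    - [[0,0,0,0,0,-1,0],[0,0,0,0,0,-3,0],[0,0,0,0,0,-6,0],[0,0,0,0,0,-10,0],[0,0,0,0,0,-14,0],[0,0,0,0,0,-16,0],[0,0,0,0,0,-16,0]]

```text
time: 20.1
tool_pos: [0.5534, 0.3627, 0.1526]
ee_rot: [3.131, 0.012, 2.894]
wrist_force: [-0.4, 0.4, -1.9]
width: 0.0353
```

Run:
```python
from h import *
p,_,o=tool(); print(p,o["width"],o["time"])
mv(cw(-88,60,150),CYAW+np.pi)
```

```text
[0.553 0.363 0.153] 0.03534921236510821 20.1
[ 0.01   0.013 -0.159] [ -6.38 -30.3    0.01]
```

>>> drive_tool:
  series:
    - [[0.01,0.013,-0.08,-1,-3,0,0],[0.01,0.013,-0.159,-2,-7,0,0],[0.01,0.013,-0.159,-3,-11,0,0],[0.01,0.013,-0.159,-4,-15,0,0],[0.01,0.013,-0.159,-5,-19,0,0],[0.01,0.013,-0.159,-6,-23,0,0],[0.01,0.013,-0.159,-6.4,-27,0,0],[0.01,0.013,-0.159,-6.4,-29,0,0],[0.01,0.013,-0.159,-6.4,-30.3,0,0],[0.01,0.013,-0.159,-6.4,-30.3,0,0],[0.01,0.013,-0.159,-6.4,-30.3,0,0]]

```text
time: 21.2
tool_pos: [0.5408, 0.054, 0.1494]
ee_rot: [3.141, -0.001, 3.053]
wrist_force: [0.5, 0.3, -0.5]
width: 0.0356
```

Run:
```python
from h import *
p,_,o=tool(); print(p,wc(p),o["ee_rot"],o["width"],o["time"])
mv(cw(-88,60,12),CYAW+np.pi)
s=cam("wrist"); cv2.imwrite("pics/n_w.png",s["img"]);
s=cam("side"); crop(s,200,110,350,220,"pics/n_s.png")
```

```text
[0.541 0.054 0.149] [-88.105  60.633] [ 3.141 -0.001  3.053] 0.03560010390996354 21.2
[ 0.001 -0.001 -0.   ] [-0.03 -0.07 13.74]
```

View pics/n_s.png

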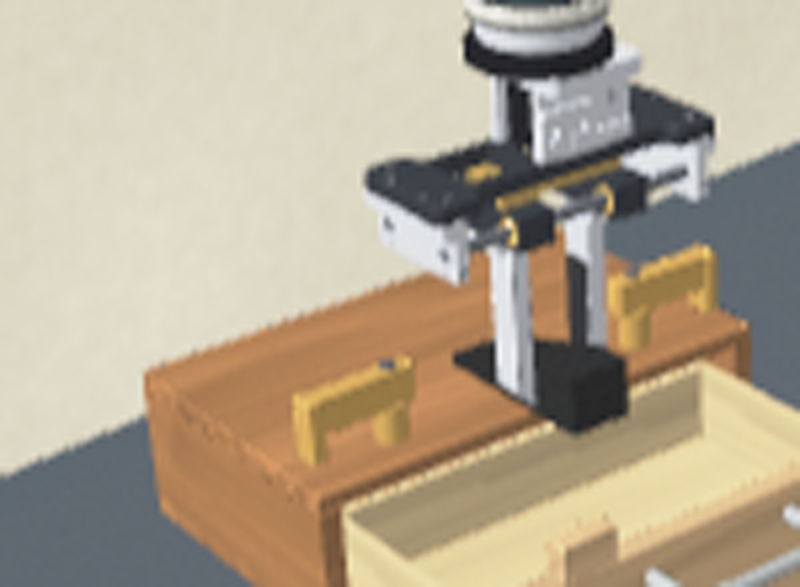

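View pics/n_w.png

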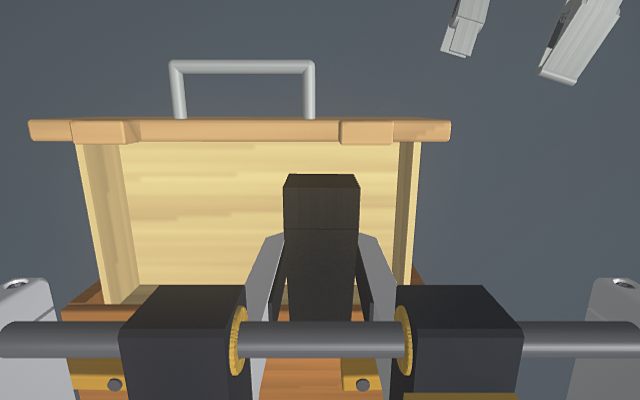

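>>> drive_tool:
  series:
    - [[0,0,0,0,0,3,0],[0,0,0,0,0,6,0],[0,0,0,0,0,9,0],[0,0,0,0,0,11.5,0],[0,0,0,0,0,13,0],[0,0,0,0,0,13.8,0],[0,0,0,0,0,13.8,0],[0,0,0,0,0,13.8,0]]

```text
time: 22.1
tool_pos: [0.5421, 0.0547, 0.013]
ee_rot: [3.141, 0.001, 3.055]
wrist_force: [0.3, -0.1, -0.5]
width: 0.0356
```

>>> drive_tool:
  series:
    - [[0,0,0,0,0,0,60],[0,0,0,0,0,0,60],[0,0,0,0,0,0,60],[0,0,0,0,0,-3,60],[0,0,0,0,0,-8,60],[0,0,0,0,0,-13,60],[0,0,0,0,0,-17,60],[0,0,0,0,0,-18,60],[0,0,0,0,0,-18,60]]

```text
time: 23.0
tool_pos: [0.5431, 0.0546, 0.1957]
ee_rot: [3.141, 0.007, 3.054]
wrist_force: [0.2, 0.1, -0.3]
width: 0.0567
```

Run:
```python
from h import *
p,_,o=tool(); print(p,o["width"],o["time"])
s=cam("wrist"); cv2.imwrite("pics/o_w.png",s["img"]);
s=cam("top"); W=s["W"]; cv2.imwrite("pics/o_t.png",s["img"]); crop(s,205,205,285,265,"pics/o_c.png")
for nm,(x0,y0,x1,y1) in dict(clip=(207,213,246,265)).items():
    w=W[y0:y1,x0:x1].reshape(-1,3); g=w[(w[:,2]>0.012)&(w[:,2]<.05)]
    print(nm,len(g),cv2.minAreaRect((g[:,:2]*1000).astype(np.float32)))
```

```text
[0.543 0.055 0.196] 0.056721988009868565 23.0
clip 300 ((414.79840087890625, 317.693603515625), (85.90428161621094, 95.88717651367188), 84.44013214111328)
```

View pics/o_t.png

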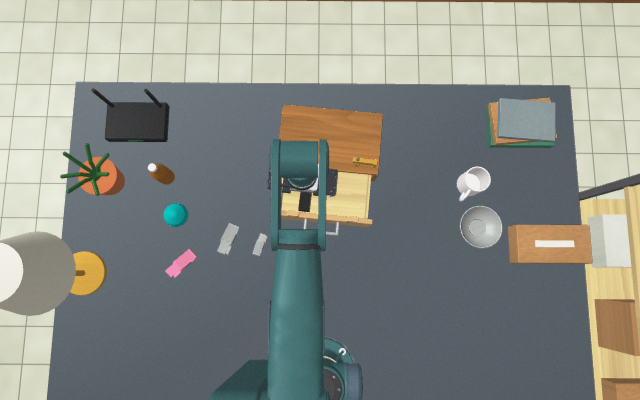

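View pics/o_w.png

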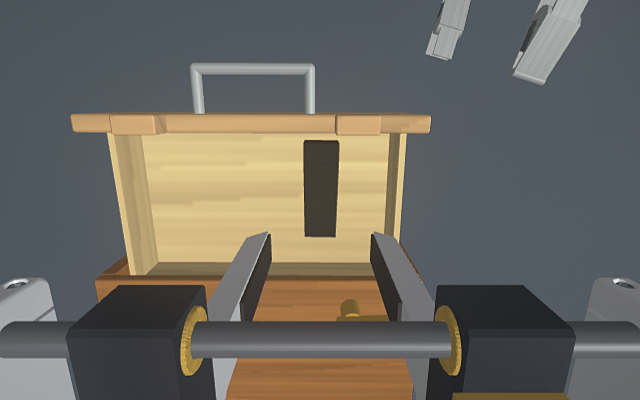

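Run:
```python
from h import *
mv([.414,.302,.14],2.757)
```

```text
[ 0.    -0.001  0.297] [14.8  23.54  5.14]
```

>>> drive_tool:
  series:
    - [[0,0,0.15,5,8,0,62],[0,0,0.297,14.8,23.5,2,62],[0,0,0.297,14.8,23.5,2,62],[0,0,0.297,14.8,23.5,2,62],[0,0,0.297,14.8,23.5,4,62],[0,0,0.297,14.8,23.5,5.1,62],[0,0,0.297,14.8,23.5,5.1,62],[0,0,0.297,14.8,23.5,5.1,62],[0,0,0.297,14.8,23.5,5.1,62]]

```text
time: 24.0
tool_pos: [0.4142, 0.3006, 0.1396]
ee_rot: [-3.14, -0.002, 2.756]
wrist_force: [0.1, -0.2, 0.2]
width: 0.0581
```

Run:
```python
from h import *
p,_,o=tool(); print(p,o["time"],o["ee_rot"],o["width"])
s=cam("wrist"); W=s["W"]; cv2.imwrite("pics/p_w.png",s["img"])
g=W.reshape(-1,3); g=g[(abs(g[:,0]-.414)<.065)&(abs(g[:,1]-.302)<.045)&(g[:,2]>.01)&(g[:,2]<.05)]
print(len(g),cv2.minAreaRect((g[:,:2]*1000).astype(np.float32)))
mv([.414,.302,-.014],2.757)
```

```text
[0.414 0.301 0.14 ] 24.0 [-3.14  -0.002  2.756] 0.058114860345569626
3215 ((412.35675048828125, 304.7122497558594), (36.04975891113281, 97.8504867553711), 68.75167083740234)
[-0.001 -0.001 -0.001] [ 0.1   0.11 15.43]
```

View pics/p_w.png

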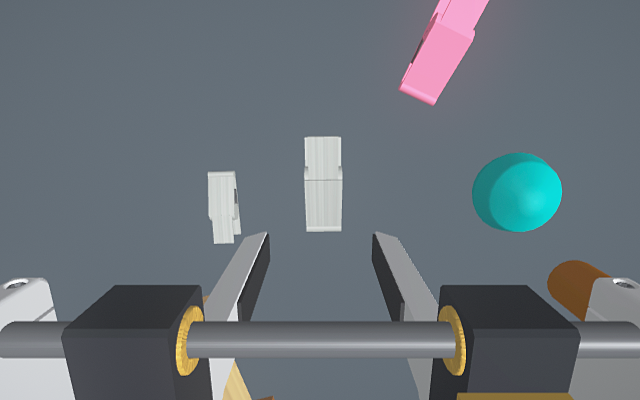

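>>> drive_tool:
  series:
    - [[0,0,0,0.2,0.2,5,62],[0,0,0,0.2,0.2,10,62],[0,0,0,0.2,0.2,14,62],[0,0,0,0.2,0.2,15.3,62],[0,0,0,0.2,0.2,15.3,62],[0,0,0,0.2,0.2,15.3,62],[0,0,0,0.2,0.2,15.3,0],[0,0,0,0.2,0.2,15.3,0],[0,0,0,0.2,0.2,15.3,0],[0,0,0,0.2,0.2,15.3,0],[0,0,0,0.2,0.2,15.3,0],[0,0,0,0.2,0.2,15.3,0]]

```text
time: 25.25
tool_pos: [0.4143, 0.3036, -0.0114]
ee_rot: [3.14, 0.001, 2.756]
wrist_force: [-0.3, -0.0, 5.3]
width: 0.0361
```

>>> drive_tool:
  series:
    - [[0,0,0,0,0,-1,0],[0,0,0,0,0,-3,0],[0,0,0,0,0,-6,0],[0,0,0,0,0,-10,0],[0,0,0,0,0,-14,0],[0,0,0,0,0,-16.5,0],[0,0,0,0,0,-16.5,0]]

```text
time: 25.95
tool_pos: [0.4163, 0.3049, 0.1584]
ee_rot: [3.133, 0.006, 2.756]
wrist_force: [0.3, 1.1, -0.4]
width: 0.0354
```

Run:
```python
from h import *
p,_,o=tool(); print(p,o["width"],o["time"])
mv(cw(-72,-45,155),CYAW+np.pi)
```

```text
[0.416 0.305 0.158] 0.03536266165074456 25.95
[ 0.007  0.007 -0.297] [-25.6  -28.2    0.26]
```

>>> drive_tool:
  series:
    - [[0,0,-0.1,-2.5,-2.8,0,0],[0,0,-0.2,-6,-6.6,0,0],[0,0,-0.297,-9.5,-10.5,0,0],[0,0,-0.297,-13,-14.4,0,0],[0,0,-0.297,-16.5,-18.2,0,0],[0,0,-0.297,-20,-22,0,0],[0,0,-0.297,-23,-25.3,0,0],[0,0,-0.297,-25,-27.5,0,0],[0,0,-0.297,-25.6,-28.2,0.2,0],[0,0,-0.297,-25.6,-28.2,0.2,0],[0,0,-0.297,-25.6,-28.2,0.2,0],[0,0,-0.297,-25.6,-28.2,0.2,0]]

```text
time: 27.15
tool_pos: [0.5469, -0.051, 0.1552]
ee_rot: [3.135, 0.007, 3.055]
wrist_force: [-0.3, 0.3, 0.5]
width: 0.0358
```

Run:
```python
from h import *
p,_,o=tool(); print(p,wc(p),o["width"],o["time"],o["ee_rot"])
mv(cw(-72,-45,12),CYAW+np.pi)
s=cam("wrist"); cv2.imwrite("pics/q_w.png",s["img"])
s=cam("side"); crop(s,200,110,350,220,"pics/q_s.png")
```

```text
[ 0.547 -0.051  0.155] [-72.784 -43.38 ] 0.03578748379317978 27.15 [3.135 0.007 3.055]
[0.007 0.007 0.002] [ 0.03 -0.26 14.32]
```

View pics/q_w.png

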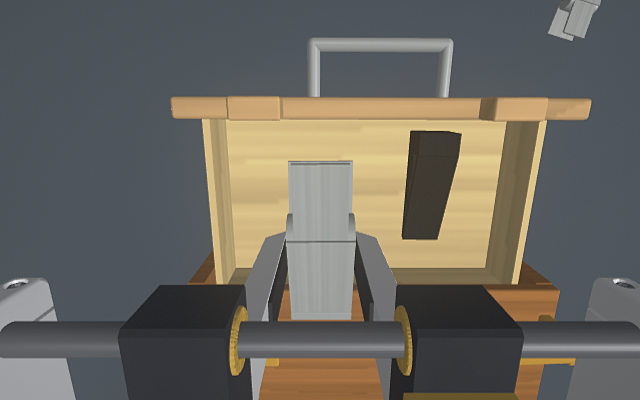

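View pics/q_s.png

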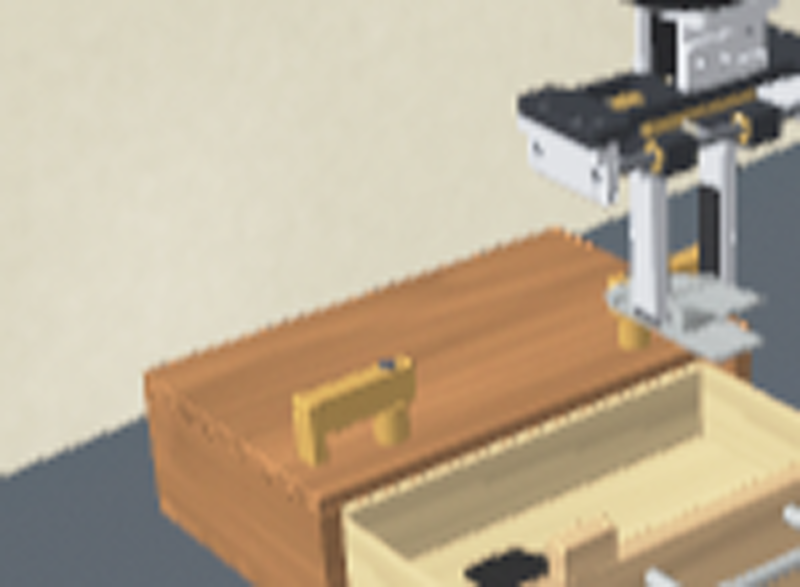

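>>> drive_tool:
  series:
    - [[0.007,0.007,0,0,-0.2,3,0],[0.007,0.007,0,0,-0.2,6,0],[0.007,0.007,0,0,-0.2,9,0],[0.007,0.007,0,0,-0.2,11.5,0],[0.007,0.007,0,0,-0.2,13.4,0],[0.007,0.007,0,0,-0.2,14.2,0],[0.007,0.007,0,0,-0.2,14.2,0],[0.007,0.007,0,0,-0.2,14.2,0]]

```text
time: 28.05
tool_pos: [0.5491, -0.0521, 0.015]
ee_rot: [-3.141, 0.003, 3.056]
wrist_force: [0.3, -1.1, -0.5]
width: 0.0357
```

>>> drive_tool:
  series:
    - [[0,0,0,0,0,0.3,0],[0,0,0,0,0,0.3,60],[0,0,0,0,0,0.3,60],[0,0,0,0,0,0.3,60],[0,0,0,0,0,-3,60],[0,0,0,0,0,-8,60],[0,0,0,0,0,-13,60],[0,0,0,0,0,-17,60],[0,0,0,0,0,-18,60],[0,0,0,0,0,-18,60]]

```text
time: 29.05
tool_pos: [0.5497, -0.0522, 0.1974]
ee_rot: [-3.14, 0.008, 3.056]
wrist_force: [0.1, 0.1, -0.4]
width: 0.0565
```

Run:
```python
from h import *
p,_,o=tool(); print(p,o["width"],o["time"])
s=cam("wrist"); cv2.imwrite("pics/r_w.png",s["img"])
s=cam("top"); cv2.imwrite("pics/r_t.png",s["img"])
mv(cw(-194,0,130),np.pi/2+CYAW)
```

```text
[ 0.55  -0.052  0.197] 0.056512138471892216 29.05
[-0.     0.     1.574] [12.2   4.45  6.29]
```

View pics/r_w.png

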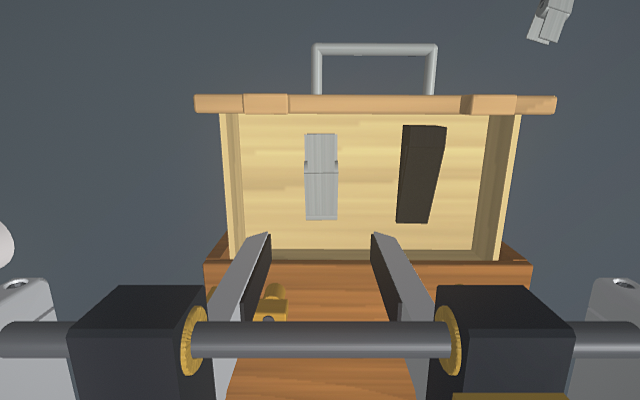

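View pics/r_t.png

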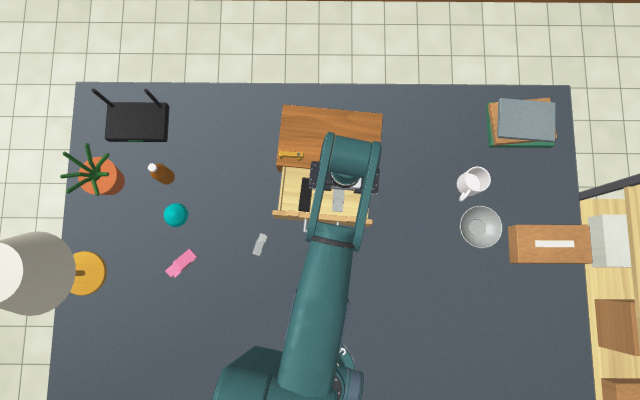

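Both items lie in the drawer: the clip at wrist (321,175) and the wedge at (421,175). Nothing else belonging to the job is visible. Next I'll grip the handle and push the drawer home.

>>> drive_tool:
  series:
    - [[0,0,0.6,5,2,0,35],[0,0,1.2,10,3.5,0,35],[0,0,1.574,12.2,4.4,3,35],[0,0,1.574,12.2,4.4,6.3,35],[0,0,1.574,12.2,4.4,6.3,35],[0,0,1.574,12.2,4.4,6.3,35],[0,0,1.574,12.2,4.4,6.3,35],[0,0,1.574,12.2,4.4,6.3,35],[0,0,1.574,12.2,4.4,6.3,35],[0,0,1.574,12.2,4.4,6.3,35],[0,0,1.574,12.2,4.4,6.3,35],[0,0,1.574,12.2,4.4,6.3,35],[0,0,1.574,12.2,4.4,6.3,35]]

```text
time: 30.45
tool_pos: [0.4286, 0.0026, 0.1278]
ee_rot: [-3.138, 0.0, 1.483]
wrist_force: [-0.3, -0.3, -0.2]
width: 0.033
```

Run:
```python
from h import *
p,_,o=tool(); print(p,wc(p),o["width"],o["time"],o["ee_rot"],o["joint_positions"][5])
s=cam("wrist"); cv2.imwrite("pics/s_w.png",s["img"])
print(proj(s,[cw(-194,50,78),cw(-194,-50,78)]))
mv(cw(-194,0,38),np.pi/2+CYAW)
```

```text
[0.429 0.003 0.128] [-195.308   -0.436] 0.03299322319303039 30.45 [-3.138  0.     1.483] -0.03863634750606949
[[322.429 145.752]
 [321.991 270.285]]
[-0.003  0.     0.001] [0.05 0.12 9.03]
```

View pics/s_w.png

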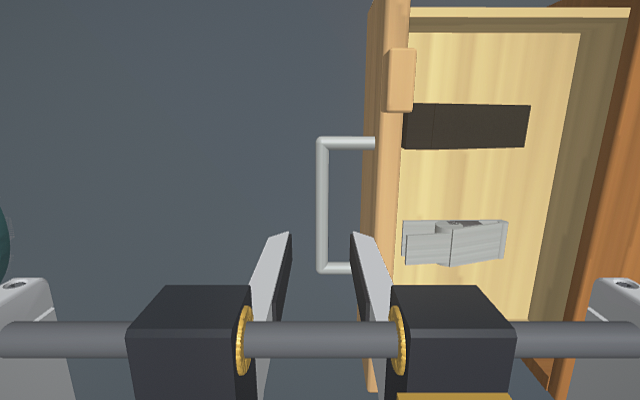

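>>> drive_tool:
  series:
    - [[0,0,0,0,0.1,3,35],[0,0,0,0,0.1,6,35],[0,0,0,0,0.1,9.0,35],[0,0,0,0,0.1,9.0,35],[0,0,0,0,0.1,9.0,35],[0,0,0,0,0.1,9.0,0],[0,0,0,0,0.1,9.0,0],[0,0,0,0,0.1,9.0,0],[0,0,0,0,0.1,9.0,0]]

```text
time: 31.4
tool_pos: [0.4304, 0.0024, 0.0396]
ee_rot: [-3.141, 0.0, 1.483]
wrist_force: [-1.7, -0.1, 5.2]
width: 0.0091
```

Run:
```python
from h import *
p,_,o=tool(); print(p,wc(p),o["width"],o["wrist_force"])
mv(cw(-54,0,39),np.pi/2+CYAW)
```

```text
[0.43  0.002 0.04 ] [-193.541   -0.492] 0.0091041399820599 [-1.674 -0.095  5.188]
[-0.001  0.     0.001] [ 0.04 13.95  0.04]
```

>>> drive_tool:
  series:
    - [[0,0,0,0,0.5,0,0],[0,0,0,0,1.5,0,0],[0,0,0,0,2.7,0,0],[0,0,0,0,3.9,0,0],[0,0,0,0,5.1,0,0],[0,0,0,0,6.3,0,0],[0,0,0,0,7.5,0,0],[0,0,0,0,8.7,0,0],[0,0,0,0,9.9,0,0],[0,0,0,0,11,0,0],[0,0,0,0,12,0,0],[0,0,0,0,12.8,0,0],[0,0,0,0,13.4,0,0],[0,0,0,0,13.8,0,0],[0,0,0,0,14.1,0,0],[0,0,0,0,14.3,0,0],[0,0,0,0,14.3,0,0]]

```text
time: 33.1
tool_pos: [0.5683, -0.01, 0.0395]
ee_rot: [-3.13, 0.001, 1.483]
wrist_force: [-12.3, -1.9, 9.5]
width: 0.0089
```

Run:
```python
from h import *
p,_,o=tool(); print(p,wc(p),o["width"],o["wrist_force"])
```

```text
[ 0.568 -0.01   0.04 ] [-55.077  -0.706] 0.008908501312922047 [-12.337  -1.893   9.524]
```

>>> drive_tool:
  series:
    - [[0,0,0,0,0.3,0,0],[0,0,0,0,0.3,0,0],[0,0,0,0,0,0,0],[0,0,0,0,0,0,35],[0,0,0,0,0,0,35],[0,0,0,0,0,0,35],[0,0,0,0,0,-4,35],[0,0,0,0,0,-9,35],[0,0,0,0,0,-14,35],[0,0,0,0,0,-17,0],[0,0,0,0,0,-17,0],[0,0,0,0,0,-17,0],[0,0,0,0,0,-17,0]]

```text
time: 34.4
tool_pos: [0.5693, -0.0097, 0.207]
ee_rot: [-3.126, 0.001, 1.484]
wrist_force: [0.5, -0.1, -0.1]
width: 0.0046
```

Run:
```python
from h import *
p,_,o=tool(); print(p,wc(p),o["width"],o["wrist_force"],o["time"])
s=cam("side"); crop(s,210,140,360,250,"pics/t_s.png")
s=cam("wrist"); cv2.imwrite("pics/t_w.png",s["img"])
a=latchpt('l',.05,12,opening=False); print(a); mv(cw(*a,160),np.pi/2+CYAW); mv(cw(*a,106))
```

```text
[ 0.569 -0.01   0.207] [-54.095  -0.326] 0.004564108921000608 [ 0.5   -0.108 -0.121] 34.4
[ 60.145 125.551]
[-0.016  0.001  0.001] [12.58 11.52  4.48]
[0. 0. 0.] [12.59 11.61  9.88]
```

View pics/t_s.png

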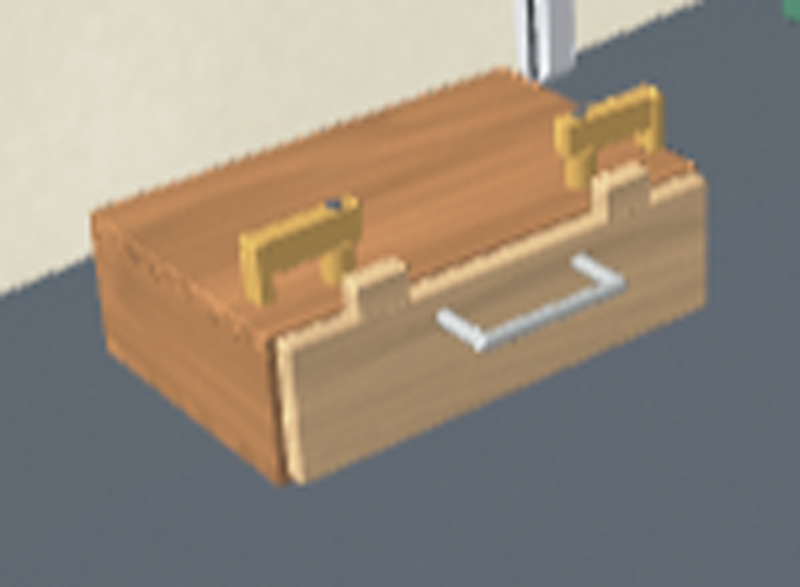

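View pics/t_w.png

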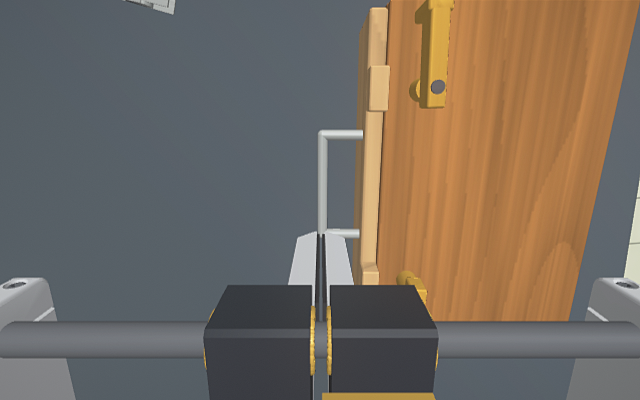

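The drawer is shut and its front looks as it did at the start. Next I'll go behind the left wing.

>>> drive_tool:
  series:
    - [[-0.016,0,0,4,4,0,0],[-0.016,0,0,12.6,11.5,0,0],[-0.016,0,0,12.6,11.6,0,0],[-0.016,0,0,12.6,11.6,0,0],[-0.016,0,0,12.6,11.6,2,0],[-0.016,0,0,12.6,11.6,5,0],[-0.016,0,0,12.6,11.6,8,0],[-0.016,0,0,12.6,11.6,9.9,0],[-0.016,0,0,12.6,11.6,9.9,0],[-0.016,0,0,12.6,11.6,9.9,0]]

```text
time: 35.5
tool_pos: [0.6935, 0.1056, 0.1046]
ee_rot: [-3.139, 0.001, 1.483]
wrist_force: [-0.5, 0.2, -0.7]
width: 0.0005
```

Run:
```python
from h import *
p,_,o=tool(); print(p,wc(p),o["width"],o["wrist_force"],o["time"],o["ee_rot"])
s=cam("side"); crop(s,210,140,360,250,"pics/u_s.png")
for phi in (0.05,.2,.4,.6,.8,1.,1.2,1.4,1.5,1.571):
    q=latchpt('l',phi,0,opening=False); print(phi,q); mv(cw(*q,106))
```

```text
[0.693 0.106 0.105] [ 59.414 125.574] 0.00045624736194198545 [-0.548  0.228 -0.654] 35.5 [-3.139  0.001  1.483]
0.05 [ 48.16  124.951]
[0. 0. 0.] [-0.07 -1.22  0.03]
0.2 [ 43.67  127.463]
[0. 0. 0.] [ 0.18 -1.66  0.03]
0.4 [ 36.681 129.739]
[0. 0. 0.] [ 0.41 -2.36  0.03]
0.6 [ 28.822 130.39 ]
[0. 0. 0.] [ 0.47 -3.15  0.03]
0.8 [ 20.553 129.074]
[0. 0. 0.] [ 0.34 -3.98  0.03]
1.0 [ 12.458 125.608]
[0. 0. 0.] [-0.   -4.79  0.03]
1.2 [  5.19  120.016]
[0. 0. 0.] [-0.56 -5.51  0.03]
1.4 [ -0.614 112.54 ]
[0. 0. 0.] [-1.31 -6.1   0.03]
1.5 [ -2.793 108.229]
[0. 0. 0.] [-1.74 -6.31  0.03]
1.571 [ -4.003 104.996]
[0. 0. 0.] [-2.06 -6.43  0.03]
```

View pics/u_s.png

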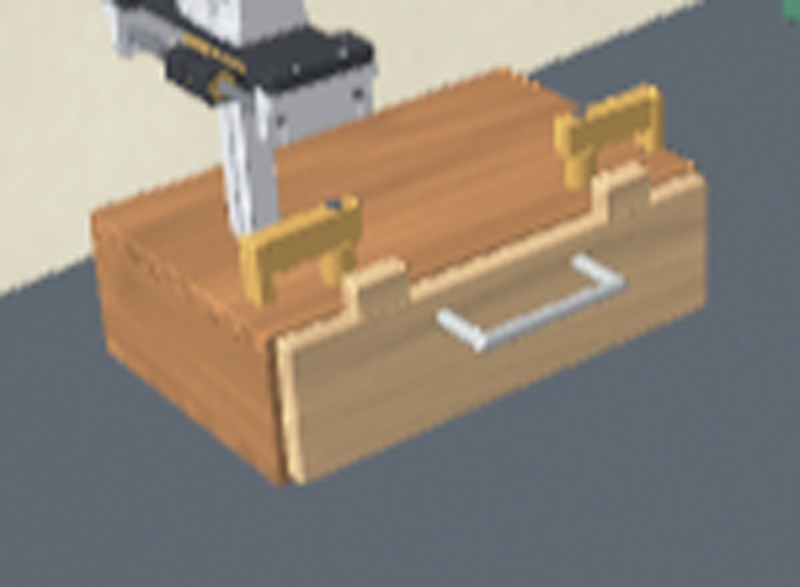

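>>> drive_tool:
  series:
    - [[0,0,0,0,-0.8,-0.1,0],[0,0,0,0.1,-1.5,-0.1,0],[0,0,0,0.3,-2.0,-0.1,0],[0,0,0,0.4,-2.4,-0.1,0],[0,0,0,0.5,-3.1,-0.1,0],[0,0,0,0.4,-3.6,-0.1,0],[0,0,0,0.3,-4.0,-0.1,0],[0,0,0,0.2,-4.4,-0.1,0],[0,0,0,0,-4.8,-0.1,0],[0,0,0,-0.3,-5.2,-0.1,0],[0,0,0,-0.6,-5.5,-0.1,0],[0,0,0,-1.0,-5.8,-0.1,0],[0,0,0,-1.3,-6.1,-0.1,0],[0,0,0,-1.7,-6.3,-0.1,0],[0,0,0,-2.1,-6.4,-0.1,0],[0,0,0,-2.3,-6.4,-0.1,0],[0,0,0,-2.3,-6.4,-0.1,0]]

```text
time: 37.25
tool_pos: [0.6293, 0.0933, 0.1074]
ee_rot: [3.14, -0.009, 1.486]
wrist_force: [3.7, 11.5, -1.0]
width: 0.0001
```

Run:
```python
from h import *
p,_,o=tool(); print(p,wc(p),o["width"],o["wrist_force"],o["time"],o["ee_rot"])
s=cam("side"); crop(s,210,140,360,250,"pics/v_s.png")
```

```text
[0.629 0.093 0.107] [ -3.433 107.585] 0.00011339598554203288 [ 3.681 11.454 -0.972] 37.25 [ 3.14  -0.009  1.486]
```

View pics/v_s.png

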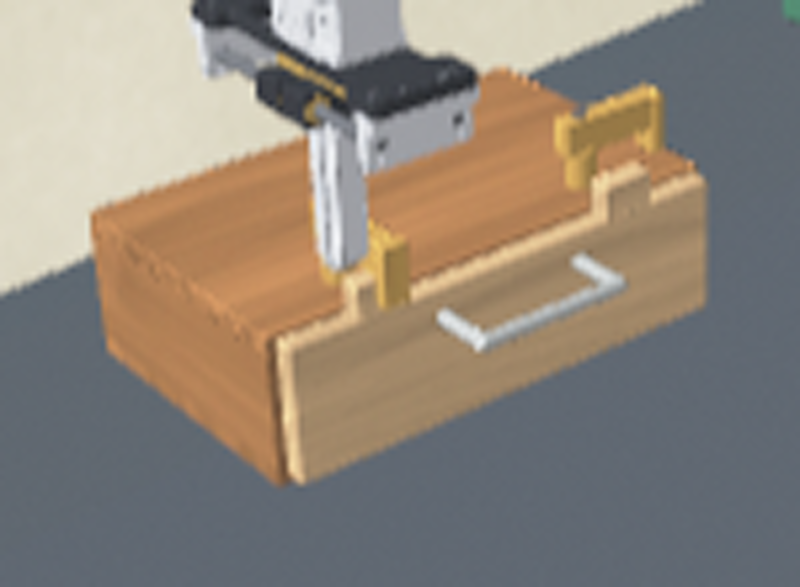

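Force of 11 N confirms the left wing is on its stop. Now the right one.

Run:
```python
from h import *
a=latchpt('r',.05,12,opening=False); print(a); mv(cw(*a,106),np.pi/2+CYAW)
```

```text
[  60.145 -125.551]
[ 0.002 -0.008  0.004] [-23.34   6.27  -0.05]
```

>>> drive_tool:
  series:
    - [[0,0,0,1.0,0,0,0],[0,0,0,1.0,0,0,0],[0,0,0,1.0,0,-3,0],[0,0,0,1.0,0,-6,0],[0,-0.008,0,-3,1,-6,0],[0,-0.008,0,-12,3.5,-6,0],[0,-0.008,0,-23.3,6.3,-6,0],[0,-0.008,0,-23.3,6.3,-6,0],[0,-0.008,0,-23.3,6.3,-6,0],[0,-0.008,0,-23.3,6.3,-6,0],[0,-0.008,0,-23.3,6.3,-6,0],[0,-0.008,0,-23.3,6.3,-6,0],[0,-0.008,0,-23.3,6.3,-3,0],[0,-0.008,0,-23.3,6.3,-1,0],[0,-0.008,0,-23.3,6.3,0,0],[0,-0.008,0,-23.3,6.3,0,0],[0,-0.008,0,-23.3,6.3,0,0]]

```text
time: 39.0
tool_pos: [0.6728, -0.1432, 0.1067]
ee_rot: [3.139, -0.0, 1.488]
wrist_force: [-0.0, 0.0, 0.1]
width: 0.0006
```

Run:
```python
from h import *
p,_,o=tool(); print(p,wc(p),o["width"],o["wrist_force"],o["time"],o["ee_rot"])
s=cam("side"); crop(s,210,140,360,250,"pics/w_s.png")
for phi in (0.05,.2,.4,.6,.8,1.,1.2,1.4,1.5,1.571):
    q=latchpt('r',phi,0,opening=False); mv(cw(*q,106))
```

```text
[ 0.673 -0.143  0.107] [  60.808 -124.079] 0.0005655363764486753 [-0.016  0.022  0.104] 39.0 [ 3.139 -0.     1.488]
[0. 0. 0.] [-0.04 -1.31  0.13]
[0. 0. 0.] [-0.28 -1.76  0.13]
[0. 0. 0.] [-0.51 -2.46  0.12]
[0. 0. 0.] [-0.57 -3.24  0.12]
[0. 0. 0.] [-0.43 -4.07  0.12]
[0. 0. 0.] [-0.08 -4.88  0.11]
[0. 0. 0.] [ 0.48 -5.6   0.11]
[0. 0. 0.] [ 1.23 -6.18  0.11]
[0. 0. 0.] [ 1.66 -6.39  0.11]
[0. 0. 0.] [ 1.98 -6.51  0.11]
```

View pics/w_s.png

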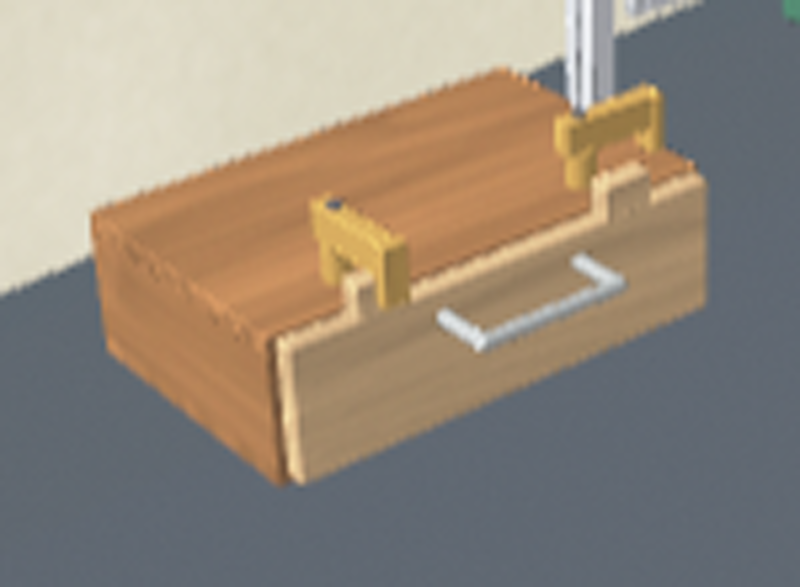

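>>> drive_tool:
  series:
    - [[0,0,0,0,-0.8,0,0],[0,0,0,-0.2,-1.6,0,0],[0,0,0,-0.4,-2.1,0,0],[0,0,0,-0.5,-2.5,0,0],[0,0,0,-0.6,-3.2,0,0],[0,0,0,-0.5,-3.7,0,0],[0,0,0,-0.4,-4.1,0,0],[0,0,0,-0.3,-4.5,0,0],[0,0,0,-0.1,-4.9,0,0],[0,0,0,0.2,-5.3,0,0],[0,0,0,0.5,-5.6,0,0],[0,0,0,0.9,-5.9,0,0],[0,0,0,1.2,-6.2,0,0],[0,0,0,1.6,-6.4,0,0],[0,0,0,2.0,-6.5,0,0],[0,0,0,2.2,-6.5,0,0],[0,0,0,2.3,-6.5,0,0],[0,0,0,2.3,-6.5,0,0]]

```text
time: 40.85
tool_pos: [0.6098, -0.1189, 0.1071]
ee_rot: [3.138, 0.007, 1.485]
wrist_force: [0.3, -8.2, -0.6]
width: 0.0002
```

Run:
```python
from h import *
p,_,o=tool(); print(p,wc(p),o["width"],o["wrist_force"],o["time"],o["ee_rot"])
```

```text
[ 0.61  -0.119  0.107] [  -4.098 -105.426] 0.0002050863302948131 [ 0.326 -8.205 -0.595] 40.85 [3.138 0.007 1.485]
```

Right wing is on its stop at 8 N. Retreat sideways, rise and move well clear to check.

>>> drive_tool:
  series:
    - [[0,0,0,-1.2,0,0,0],[0,0,0,-1.2,0,0,0],[0,0,0,-1.2,0,-4,0],[0,0,0,-1.2,0,-9,0],[0,0,0,-6,-4,-11,0],[0,0,0,-15,-14,-11,0],[0,0,0,-25,-20,-11,0],[0,0,0,-25,-20,-11,0],[0,0,0,-25,-20,-11,0],[0,0,0,-25,-20,-11,0],[0,0,0,-25,-20,-11,0],[0,0,0,-25,-20,-11,0]]

```text
time: 42.05
tool_pos: [0.3878, -0.3506, 0.218]
ee_rot: [3.137, 0.006, 1.482]
wrist_force: [0.8, 0.7, 0.2]
width: 0.0005
```

Run:
```python
from h import *
p,_,o=tool(); print(p,o["time"])
s=cam("top"); W=s["W"]; cv2.imwrite("pics/z_t.png",s["img"]); crop(s,260,90,400,200,"pics/z_c.png")
w=W[95:190,265:395].reshape(-1,3); g=w[w[:,2]>.13]
for nm,k in (("l",g[:,1]>0),("r",g[:,1]<0)):
    q=g[k]; c,d,a=cv2.minAreaRect((q[:,:2]*1000).astype(np.float32)); u=np.linalg.svd(q[:,:2]-q[:,:2].mean(0),full_matrices=False)[2][0]
    print(nm,c,d,a,np.degrees(np.arctan(u[1]/u[0])),"chest",np.degrees(CYAW))
k=abs(w[:,2]-.1)<.006; print(cv2.minAreaRect((w[k,:2]*1000).astype(np.float32)))
s=cam("side"); cv2.imwrite("pics/z_s.png",s["img"]); crop(s,210,140,360,250,"pics/z_sc.png")
```

```text
[ 0.388 -0.351  0.218] 42.05
l (638.5147094726562, 75.58316040039062) (15.705561637878418, 75.35930633544922) 85.76641845703125 -5.159322373351241 chest -5.070676486907785
r (622.5736694335938, -103.07554626464844) (15.743809700012207, 74.26801300048828) 84.1038589477539 -5.631259985207883 chest -5.070676486907785
((710.31640625, -21.632675170898438), (320.361572265625, 229.26551818847656), 84.68953704833984)
```

View pics/z_c.png

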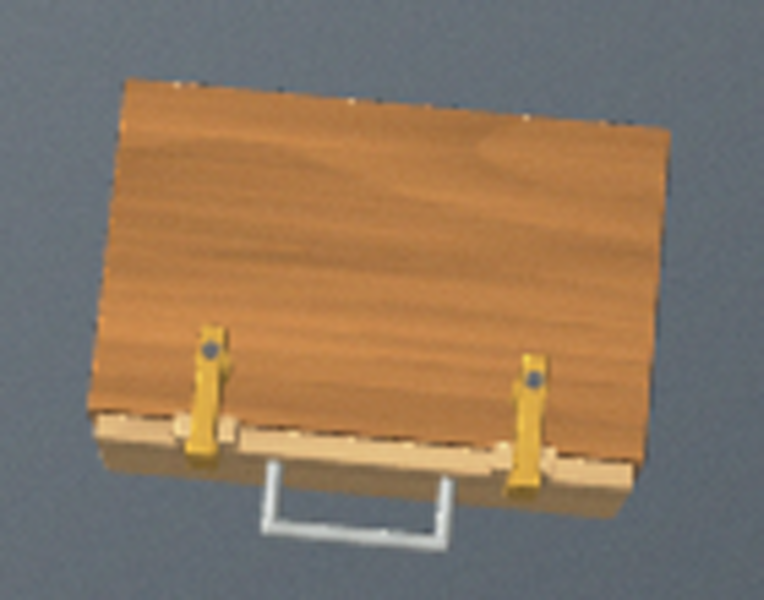

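View pics/z_sc.png

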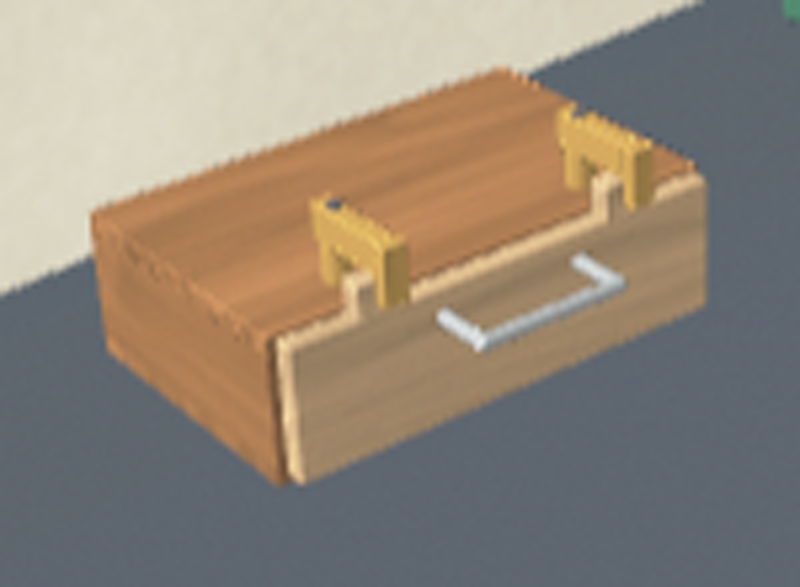

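View pics/z_t.png

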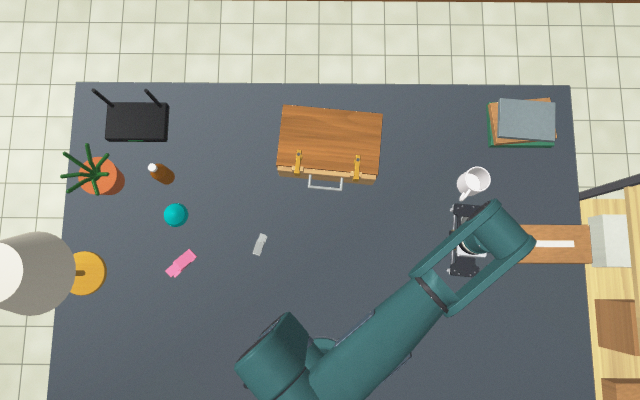

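Run:
```python
from h import *
o=robot.get_obs(); print(o["qvel"],o["wrist_force"])
print(robot.close_job())
```

```text
[ 0.028  0.003 -0.003 -0.004 -0.002 -0.004] [ 0.353 -0.043  0.652]
the job is handed in; nothing more can be done
None
```

The job is done and handed in at about 42 s. I turned both turnbuttons aside and pulled the drawer to its stop (12 N with no further movement). One wedge and the larger grey clip went in; no second wedge or brush was found on the shelf. I then pushed the drawer home, again 12 N at the stop, and turned both turnbuttons back onto their stops.

**Last checks:**
- **Contents:** the wrist view showed both items lying in the drawer before it was shut.
- **Turnbuttons:** the top view has both wings over the tabs, within about 0.1° (left) and 0.6° (right) of straight.
- **Drawer front:** in the images it looks as it did when shut at the start. The grip position on the handle also matches within about 1 mm.
- **Other things on the shelf:** all appear undisturbed. In the last top view the arm was above the key bowl, clear of it, so I did not check the bowl then.

**What went wrong:**
- **First sweep missed:** the fingertips sit about 21 mm higher than the reported TCP, so the first sweep of the left turnbutton passed over it. I allowed for this afterwards.
- **Pressing too hard:** my mistake in one row made the gripper press down while holding the handle. The wrist force read 80 N for a moment, against the 120 N limit. I released, re-gripped and carried on; no damage or shift was visible. I could not tell whether the gripper's body itself touched anything then.

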